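# Unload the drilled feet from the vise, gauge their height and sort them

### The arm

A 7-joint arm with a two-finger parallel gripper is mounted at the origin on the work surface; the furniture and walls round the work are solid. World frame = base frame: x ahead of the robot, y to its left, z up, the work surface at z = 0. Lengths are in m, angles in rad, forces in N, time in s.
With the tool pointing down it reaches from about 0.4 to 0.85 m from the base axis. Payload 4.5 kg.
Tool frame: the origin (TCP) lies on the centre line of the jaws, within the pads' length; the fingertips stand r.tip_reach ahead of it and the grasp point (between the pads) lies 3 mm ahead of it (r.tip_reach is the distance from the TCP to the fingertips, in m); z points along the fingers, y is the line along which they close (so a half turn about z gives the same grasp; the last joint's range is limited). The gripper opens to 88 mm and grips with 3 to 60 N. Pads are 18 mm wide; open, the fingers measure 123 mm over their backs; the gripper's body (75 mm by 187 mm) begins 45 mm behind the grasp point.
Start: joints at [1.207, 0.689, -0.195, 1.565, 0.157, 0.902, -0.215], TCP at [0.242, -0.576, 0.261] pointing down, gripper open.
Joint ranges: [-3.01, 3.01], [-0.46, 2.08], [-1.47, 1.51], [0.13, 2.56], [-1, 4.14], [0.04, 2.09], [-2.66, 2.66]. Speed limits (rad/s): [2.57, 2.57, 3.14, 3.14, 3.14, 3.14, 3.14].

### API

Orientations are given as a unit quaternion [x, y, z, w].
In Python, from plant import readout, eyes, ticket, r gives the robot as it stands. The module is installed in compiled form; this text tells all that it offers.
- The arm moves only by the tool carry_out, never from a script. Its argument "motion" is a list that holds one entry, the list of rows, each a list of 7 numbers: the shift along the tool's x, y, z in mm, then the turn, a rotation vector about the tool's x, y, z in rad, then the opening in per cent of the stroke, from 0 (shut) to 100 (fully open). In form: [[[dx, dy, dz, ax, ay, az, claw], ...]]. A call has 1 to 8 rows; each row shifts and turns the commanded pose from where the row before left it, along the tool's axes as they then stand; what a row does not reach is not made up. A row lasts 1/10 s, in which the tool goes at most 50 mm and 8.59 degrees, less where a joint would pass 70% of its speed; a pose out of reach is approached as far as the arm can. A call is refused whole if a number of a shift passes 50 or a number of a turn 0.15, either way. A call with a gripper value outside its range is refused whole. The fingers move at their own pace and stop on an object; "squeeze" is the grip in N (left out, the last holds). Time passes only in rows, so rows that do not move let the fingers close. It gives the time, the measured TCP pose, the force and the opening at its end, in the units of the state.
- readout.get_state(): the state, without advancing time (a new reading comes with each control period).
- eyes.snapshot(name): name is "scene" or "top" or "wrist"; returns a dict with "pixels" (480x640x3 uint8, red, green, blue), "K" (3x3 intrinsics, pixels), "origin" and "attitude" of the camera in the world. Camera axes: x right, y down, z forward; pixel columns grow to the right and rows downward; lengths in m; the calibration is good to about 2 mm. A picture is of the moment at which its call begins. There is no depth.
- ticket.finish_job(): hands the job in, once; it reports no verdict.
The state is a dict: "clock": time; "q": joint angles; "qd": joint speeds; "joint_torque": joint torques, N m; "tool_pos": TCP position; "eef_rot": TCP orientation; "contact_force": force on the tool from outside, world axes, zero at the start; "moment": the same for the moment, N m; "opening": opening from 0.0 (shut) to 1.0 (fully open).
Only numpy, scipy, OpenCV 4.12 (cv2) and the standard library are available. Lean on these libraries where they do the work, as an engineer would, in place of code of your own. Each camera call takes 0.05 s, during which the arm holds its last target. There are 200 camera calls.

### The job

Open the vise, lift out the drilled aluminium feet and stand them on the steel surface plate, then check each one there with the bridge gauge, set down flat over it: take them in the order in which they stood in the vise, the one nearest you first, so that the readings match the job sheet. Put the long ones (42 mm) in the blue tray and the short ones (36 mm) in the orange tray. Leave the gauge standing upright on the bench or the plate, over nothing, slide the empty vise shut again and do not disturb the other things on the bench.

Things in the scene. Friction and masses are not known exactly. Their poses are not given: they have to be found in the camera images.
- vise: Blue quick-slide vise fixed to the bench, 106 mm (x) by 156 mm (y). Origin at bench level under the middle of the row of blocks, z up. The row runs along its x (places at x = -32, 0, 32 mm, not always all filled; negative x is nearest the robot), on a bed 26 mm above the bench. Fixed jaw at its -y, sliding jaw at its +y; their faces touch the blocks at y = -14 and 14 mm; jaw tops 42 and 44 mm above the bench
- vise_jaw (a joint): Opening of the sliding jaw in m: 0 = closed, as found, 0.038 = fully open. It slides to the vise's +y with about 5 N of friction and stays where left. Closed, a step on it reaches 6 mm over the blocks' low feet and holds them down; more than 8 mm open they are free
- jaw_knob (a point): Middle of the upright black knob (22 mm diameter, 26 mm tall) on the sliding jaw, at the vise's x = 0, y = 46 mm + opening, 65 mm above the bench; its underside is 8 mm above the jaw's top. Take it from above and pull it along the vise's +y to open
- block_1a_mid (a point): Drilled aluminium foot, first (nearest the robot) place in the vise (either block_1a or block_1b is there); long or short. Foot 22 mm (x) by 28 mm (y) by 12 mm; upright 22 by 22 mm, to the full height of 42 mm (long) or 36 mm (short). The foot sticks out 6 mm at its +y. Point: on the upright's centre line, 20 mm above the underside in either kind. 70 g
- block_1b_mid (a point): Drilled aluminium foot, first (nearest the robot) place in the vise (either block_1a or block_1b is there); long or short. Foot 22 mm (x) by 28 mm (y) by 12 mm; upright 22 by 22 mm, to the full height of 42 mm (long) or 36 mm (short). The foot sticks out 6 mm at its +y. Point: on the upright's centre line, 20 mm above the underside in either kind. 70 g
- block_2_mid (a point): Drilled aluminium foot, middle place in the vise, which may be empty; long or short. Foot 22 mm (x) by 28 mm (y) by 12 mm; upright 22 by 22 mm, to the full height of 42 mm (long) or 36 mm (short). The foot sticks out 6 mm at its +y. Point: on the upright's centre line, 20 mm above the underside in either kind. 70 g
- block_3a_mid (a point): Drilled aluminium foot, third (farthest) place in the vise (either block_3a or block_3b is there); long or short. Foot 22 mm (x) by 28 mm (y) by 12 mm; upright 22 by 22 mm, to the full height of 42 mm (long) or 36 mm (short). The foot sticks out 6 mm at its +y. Point: on the upright's centre line, 20 mm above the underside in either kind. 70 g
- block_3b_mid (a point): Drilled aluminium foot, third (farthest) place in the vise (either block_3a or block_3b is there); long or short. Foot 22 mm (x) by 28 mm (y) by 12 mm; upright 22 by 22 mm, to the full height of 42 mm (long) or 36 mm (short). The foot sticks out 6 mm at its +y. Point: on the upright's centre line, 20 mm above the underside in either kind. 70 g
- plate_top (a point): Dark steel surface plate fixed on the bench, 100 mm (x) by 180 mm (y), 20 mm thick: the centre of its flat top, z up. A window rises about 0.1 m beyond its far edge, and a bench instrument 0.21 m tall stands close in front of it
- gauge_grip (a point): Loose bridge gauge, 0.38 kg: steel bridge on two legs, upright black barrel (24 mm diameter) on it. Point: the barrel's middle, 82 mm above the legs' undersides (barrel from 64 to 100 mm, spindle cap up to 105 mm, up to 16 mm more with the foot pushed in), z up. Legs along its x, 40 mm clear between them, 62 mm over all, 22 mm wide in y; bridge's underside 52 mm up
- gauge_tip (a point): Underside of the gauge's sprung foot, on the barrel's axis, z up: 32 mm above the legs' undersides when free
- gauge_foot (a joint): Reading of the gauge in m: how far its sprung foot (10 mm disc on the barrel's axis) is pushed up. At rest 0, with the foot 32 mm above the legs' undersides; with the legs flat on the plate over a block it reads the block's height less 32 mm (10 mm on a long block, 4 mm on a short one); travel 16 mm, spring 0.4 to 2 N, so the gauge's weight seats it
- tray_blue: Loose blue open tray, for the long blocks: 120 mm (x) by 58 mm (y), 20 mm high, walls and floor 3 mm, origin under its centre, z up
- tray_orange: Loose orange open tray of the same size, for the short blocks; origin under its centre, z up
- flux_bottle: Small flux bottle with a needle, 30 mm diameter, 95 mm tall, a bystander; origin under it
- desolder_braid: Yellow reel of desoldering braid lying flat, 58 x 64 x 9 mm, a bystander; origin under it

How it is judged:
By the outcome, as a careful person would: the job done as asked, in the order asked, and still so for the second after the job is handed in, with the robot touching nothing.
Of block_1a, block_1b only 1 to 1 are there at a start; the rules pass over those that are not, and their reading is None.
Of block_3a, block_3b only 1 to 1 are there at a start; the rules pass over those that are not, and their reading is None.
Of block_2, flux_bottle only 1 to 2 are there at a start; the rules pass over those that are not, and their reading is None.
At some moment in a run one of tray_blue, tray_orange may be knocked a few centimetres aside while the robot is not near it.
It also fails if it takes over 210 s, if anything falls off the work surface, if the arm or the gripper's body presses on something with over 40 N, if the wrist force passes 120 N, or if a joint passes its speed limit or range.

## Working session

There is one attempt and no reset: what is moved stays moved. The work goes in short steps, Python scripts to look and compute and a tool call to move; the robot and the scene stay as the last step left them, time stands still between calls to the robot, and variables do not carry over. Pictures are saved under pics/ and viewed, on a budget of 14 in all, crops included, one or two more only if the job needs it, and the job is handed in when it is done.

Besides the shell and the picture viewer there is one more tool, called by a JSON object that holds its "api" and its "payload", one argument or row to a line. carry_out: Moves the arm, as the interface text tells. Its arguments: {"type":"object","properties":{"motion":{"type":"array","items":{"type":"array","items":{"type":"array","items":{"type":"number"}}}},"squeeze":{"type":"number"}},"required":["motion"]}

```bash
mkdir -p pics
cat > h.py <<'E'
import numpy as np, cv2
from scipy.spatial.transform import Rotation as R
from plant import readout, eyes, ticket, r
def snap(n,f=None):
    s=eyes.snapshot(n)
    if f: cv2.imwrite('pics/'+f,s['pixels'][:,:,::-1])
    return s
def rot(s):
    a=np.array(s['attitude'],float)
    return a if a.shape==(3,3) else R.from_quat(a).as_matrix()
def ray(s,u,v,z):
    d=rot(s)@np.linalg.inv(s['K'])@np.array([u,v,1.]); o=np.array(s['origin'])
    return o+d*(z-o[2])/d[2]
def proj(s,p):
    c=rot(s).T@(np.array(p)-s['origin']); c=np.array(s['K'])@c; return c[:2]/c[2]
def st():
    s=readout.get_state(); print('t',round(s['clock'],2),'pos',np.round(s['tool_pos'],4),'rot',np.round(R.from_quat(s['eef_rot']).as_matrix(),3).tolist(),'F',np.round(s['contact_force'],1),'op',round(s['opening'],3)); return s
E
python3 - <<'E'
from h import *
st(); print(r.tip_reach)
for n in ['scene','top','wrist']:
    s=snap(n,n+'0.png'); print(n,s['origin'],rot(s).round(3).tolist(),np.array(s['K']).tolist())
E
```

```text
t 0.0 pos [ 0.2419 -0.5757  0.2599] rot [[0.922, 0.387, -0.001], [0.387, -0.922, 0.002], [-0.0, -0.002, -1.0]] F [-1.2 -0.1  0.8] op 1.003
0.022
scene [0.12541227 0.6247171  0.95843973] [[-0.887, -0.353, 0.298], [-0.462, 0.673, -0.578], [0.004, -0.65, -0.76]] [[568.1216928731878, 0.0, 327.29523864418655], [0.0, 568.1216928731878, 243.20720292779805], [0.0, 0.0, 1.0]]
top [ 0.26753761 -0.04208133  1.15482606] [[0.026, -0.983, 0.182], [-0.999, -0.022, 0.025], [-0.02, -0.183, -0.983]] [[535.6147529415483, 0.0, 311.1775675125904], [0.0, 535.6147529415483, 233.31267477255167], [0.0, 0.0, 1.0]]
wrist [ 0.30879801 -0.54859867  0.38463721] [[0.388, -0.885, -0.258], [-0.922, -0.373, -0.107], [-0.002, 0.279, -0.96]] [[366.1938854969823, 0.0, 313.0824638183755], [0.0, 366.1938854969823, 240.43329705792266], [0.0, 0.0, 1.0]]
```

View pics/top0.png

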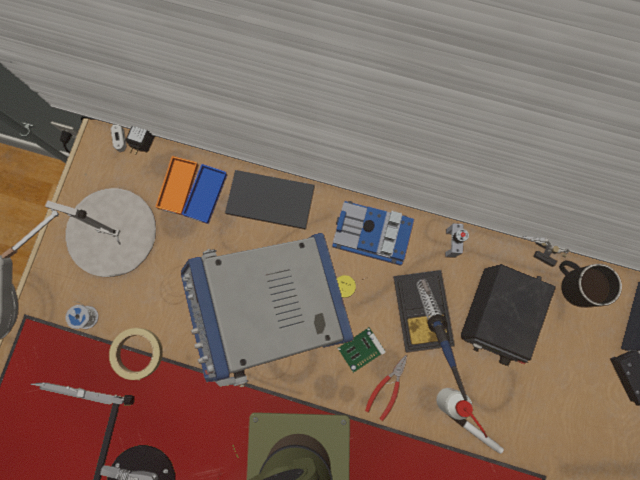

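View pics/scene0.png

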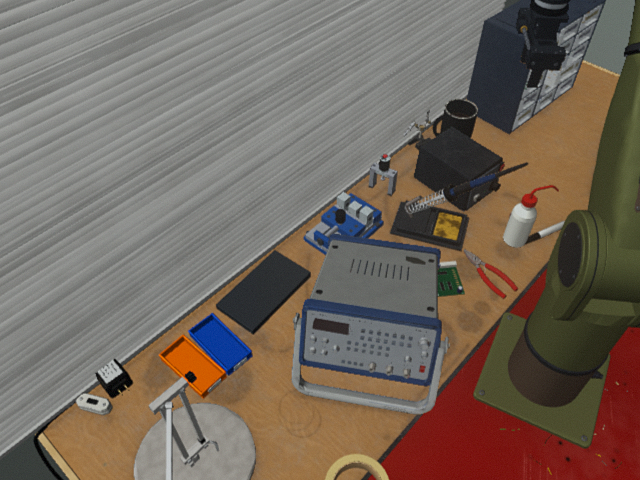

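The top view shows the vise near (372,232), with its knob on the left at (369,226) and up to three blocks around (390,232). The plate is at (270,199), the orange tray at (177,185), the blue tray at (206,194), the gauge at (459,238) and the yellow braid at (345,286).

Run:
```python
from h import *
a=cv2.imread('pics/top0.png'); b=cv2.imread('pics/scene0.png')
A=cv2.resize(a[185:275,325:485],(800,450),interpolation=cv2.INTER_CUBIC)
B=cv2.resize(b[140:260,290:450],None,fx=3.5,fy=3.5,interpolation=cv2.INTER_CUBIC)
cv2.imwrite('pics/ca.png',A); cv2.imwrite('pics/cb.png',B)
s=snap('top'); im=s['pixels']; hsv=cv2.cvtColor(im,cv2.COLOR_RGB2HSV)
def rect(m,x0,y0,x1,y1,z,name):
    k=np.zeros_like(m); k[y0:y1,x0:x1]=m[y0:y1,x0:x1]
    c=max(cv2.findContours(k,cv2.RETR_EXTERNAL,cv2.CHAIN_APPROX_NONE)[0],key=cv2.contourArea)
    p=np.array([ray(s,*q[0],z)[:2]*1000 for q in c],np.float32)
    print(name,cv2.minAreaRect(p))
rect(cv2.inRange(hsv,(5,150,80),(20,255,255)),140,140,215,230,.02,'orange')
rect(cv2.inRange(hsv,(100,130,50),(125,255,255)),170,150,235,235,.02,'blue')
rect(cv2.inRange(hsv,(0,0,20),(179,90,95)),215,160,325,240,.02,'plate')
rect(cv2.inRange(hsv,(22,120,120),(35,255,255)),325,260,365,310,.009,'braid')
rect(cv2.inRange(hsv,(100,110,40),(125,255,255)),325,190,415,275,.03,'vise')
rect(cv2.inRange(hsv,(0,0,0),(179,120,60)),355,212,380,240,.078,'knob')
```

```text
orange ((580.5648803710938, 285.9210510253906), (63.1888313293457, 122.14743041992188), 76.21987915039062)
blue ((563.3073120117188, 224.4340057373047), (60.0501708984375, 119.94335174560547), 72.57093811035156)
plate ((552.2884521484375, 79.49760437011719), (179.37351989746094, 101.30350494384766), 80.2907485961914)
braid ((369.357666015625, -92.55084991455078), (47.03357696533203, 34.64878463745117), 16.946393966674805)
vise ((488.3188781738281, -142.15728759765625), (41.51030349731445, 91.58247375488281), 76.31595611572266)
knob ((486.119873046875, -131.98953247070312), (23.0186710357666, 18.395204544067383), 0.47102847695350647)
```

View pics/ca.png

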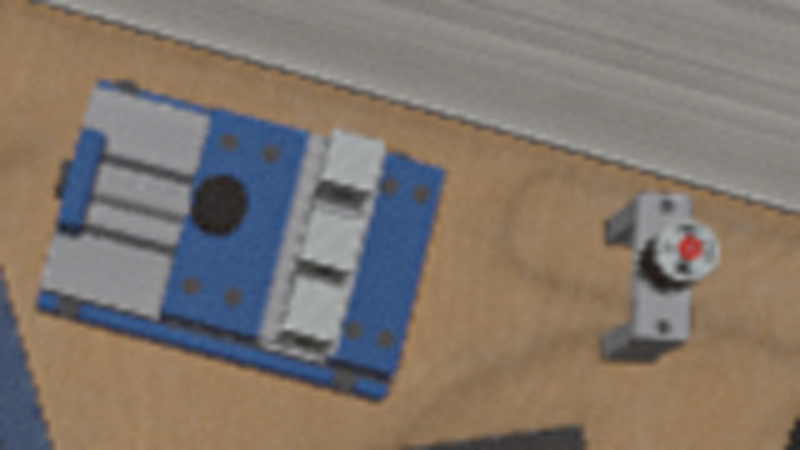

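View pics/cb.png

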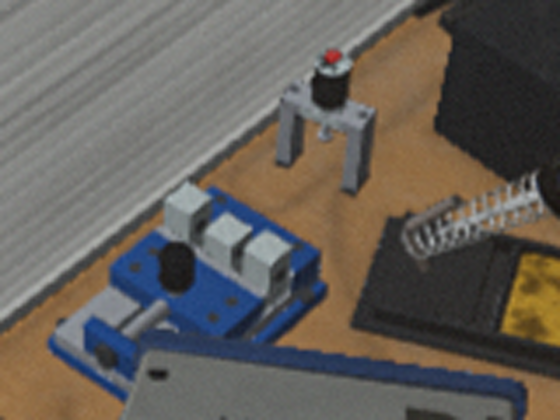

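The crops show three blocks. The knob is at top px (369,226), the row runs along about -14° yaw, and the gauge stands to the right at about (459,235). Next I'll work out the clearances to the instrument and window, and the first moves.

```bash
cat >> h.py <<'E'
def go(x,y,z,yaw_deg=None,s=None):
    """prints shift to target in tool axes as they stand after turn, mm, and turn"""
    s=s or st(); M=R.from_quat(s['eef_rot']).as_matrix(); cur=np.degrees(np.arctan2(M[1,0],M[0,0]))
    d=0 if yaw_deg is None else (yaw_deg-cur+180)%360-180
    p=np.radians(cur+d); D=(np.array([x,y,z])-s['tool_pos'])*1000
    X=np.array([np.cos(p),np.sin(p),0]);Y=np.array([np.sin(p),-np.cos(p),0])
    print('yaw',cur.round(2),'az',round(-np.radians(d),4),'shift after turn',np.round([D@X,D@Y,-D[2]],1),'tilt',M[2].round(4))
E
python3 - <<'E'
from h import *
s=snap('top')
for n,u,v,z in [('knobtop',369,226,.078),('gaugecap',463,235,.105),('gauge bridge far',457.5,226,.064),('gauge near',458,250.5,.064),
 ('inst edge',190,258,.21),('inst edge',322,235,.21),('wall',333,188,0),('wall',485,227,0),('wall',90,120,0),('blk near',389,247.5,.062),('blk mid',392,232,.062),('blk far',396,217,.068)]:
    print(n,ray(s,u,v,z).round(3))
go(.48,-.13,.26,-14)
E
```

```text
knobtop [ 0.485 -0.133  0.078]
gaugecap [ 0.466 -0.317  0.105]
gauge bridge far [ 0.492 -0.317  0.064]
gauge near [ 0.441 -0.316  0.064]
inst edge [0.393 0.197 0.21 ]
inst edge [ 0.44  -0.038  0.21 ]
wall [ 0.585 -0.059  0.   ]
wall [ 0.504 -0.392  0.   ]
wall [0.736 0.503 0.   ]
blk near [ 0.444 -0.176  0.062]
blk mid [ 0.477 -0.182  0.062]
blk far [ 0.507 -0.189  0.068]
t 0.25 pos [ 0.242  -0.576   0.2604] rot [[0.922, 0.387, -0.0], [0.387, -0.922, 0.001], [-0.0, -0.001, -1.0]] F [-0.6 -0.1 -0.5] op 1.0
yaw 22.8 az 0.6422 shift after turn [ 1.230e+02 -4.903e+02  4.000e-01] tilt [-0.e+00 -8.e-04 -1.e+00]
```

{"api": "carry_out", "payload": {
  "motion": [
    [[0,0,0,0,0,0.128,50],[0,0,0,0,0,0.128,50],[0,0,0,0,0,0.128,50],[0,0,0,0,0,0.128,50],[0,0,0,0,0,0.13,50],[10,-40,0,0,0,0,50],[10,-40,0,0,0,0,50],[10,-40,0,0,0,0,50]]
  ],
  "squeeze": 20
}}

```text
clock: 1.05
tool_pos: [0.3008, -0.4657, 0.2606]
eef_rot: [0.993, -0.122, 0.0, -0.0]
contact_force: [0.7, 0.1, -0.8]
opening: 0.504
```

{"api": "carry_out", "payload": {
  "motion": [
    [[10,-40,0,0,0,0,50],[10,-40,0,0,0,0,50],[10,-40,0,0,0,0,50],[10,-40,0,0,0,0,50],[10,-40,0,0,0,0,50],[10,-40,0,0,0,0,50],[10,-10,0,0,0,0,50],[0,0,0,0,0,0,50]]
  ]
}}

```text
clock: 1.85
tool_pos: [0.4307, -0.2398, 0.2608]
eef_rot: [0.993, -0.119, 0.001, -0.0]
contact_force: [-0.5, -0.9, 0.6]
opening: 0.497
```

Run:
```python
from h import *
s=snap('wrist','w1.png'); st()
print(s['origin'],rot(s).round(4).tolist())
for p in [(.485,-.133,.078),(.4749,-.1778,.06),(.466,-.317,.105)]: print(proj(s,p))
```

```text
t 1.9 pos [ 0.4291 -0.2416  0.2608] rot [[0.971, -0.241, 0.0], [-0.241, -0.971, -0.001], [0.001, 0.001, -1.0]] F [-0.1 -0.8 -0.4] op 0.502
[ 0.50091313 -0.25741266  0.38559018] [[-0.2369, -0.9333, -0.2697], [-0.9715, 0.2274, 0.0664], [-0.0006, 0.2778, -0.9606]]
[174.10093166 190.15046078]
[233.12423363 186.29462011]
[401.41475385 161.9868561 ]
```

View pics/w1.png

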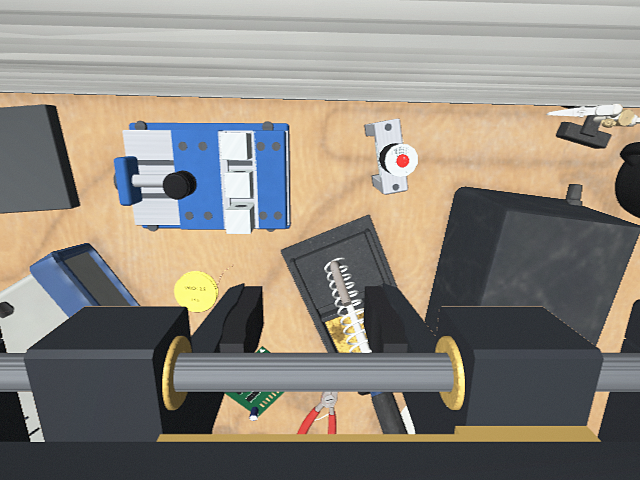

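The wrist view shows the vise nearly square to the image. The knob top is at (178,185), the block tops at (236,145), (237,185) and (239,218), the gauge cap at (403,160), the yellow braid at (195,292) and the plate edge on the left.

Run:
```python
from h import *
s=snap('wrist'); im=s['pixels']; hsv=cv2.cvtColor(im,cv2.COLOR_RGB2HSV)
m=cv2.inRange(hsv,(0,0,0),(179,255,75))[165:205,155:200]
c=max(cv2.findContours(m,0,1)[0],key=cv2.contourArea); (x,y),rad=cv2.minEnclosingCircle(c); x+=155;y+=165
print('knob',x,y,rad,ray(s,x,y,.076))
w=cv2.inRange(hsv,(0,0,215),(179,40,255))
for n,b in dict(far=(130,160),mid=(168,200),near=(203,235)).items():
    k=w[b[0]:b[1],212:262]; c=max(cv2.findContours(k,0,1)[0],key=cv2.contourArea); q=cv2.boundingRect(c)
    u0,v0=q[0]+212,q[1]+b[0]; u1,v1=u0+q[2],v0+q[3]
    for z in (.062,.068): print(n,(u0,v0,u1,v1),z,ray(s,(u0+u1)/2,(v0+v1)/2,z).round(4),'w',np.linalg.norm(ray(s,u0,(v0+v1)/2,z)-ray(s,u1,(v0+v1)/2,z)).round(4))
bl=cv2.inRange(hsv,(100,130,60),(125,255,255)); bl[:, :110]=0; bl[:,300:]=0; bl[:115]=0; bl[238:]=0
e=np.argwhere(bl>0)
# right edge line
pts=np.array([ray(s,e[e[:,0]==v][:,1].max(),v,.0)[:2] for v in range(135,220,5)]); 
L=np.polyfit(pts[:,0],pts[:,1],1); print('right edge yaw',np.degrees(np.arctan(L[0])))
for z in (.0,.042):print('right edge y=-.. pts', ray(s,e[e[:,0]==180][:,1].max(),180,z))
rr=cv2.inRange(hsv,(0,150,120),(8,255,255))[140:185,380:425]; M=cv2.moments(rr,True); u,v=M['m10']/M['m00']+380,M['m01']/M['m00']+140; print('gauge red',u,v,ray(s,u,v,.106))
for q in [(384,120),(392,189),(376,124),(383,192)]: print(ray(s,*q,.064).round(4))
```

```text
knob 176.1363639831543 182.8636360168457 16.59256362915039 [ 0.48874061 -0.13826029  0.076     ]
far (215, 130, 253, 160) 0.062 [ 0.5068 -0.1918  0.062 ] w 0.0325
far (215, 130, 253, 160) 0.068 [ 0.5067 -0.1931  0.068 ] w 0.0319
mid (218, 168, 247, 200) 0.062 [ 0.4754 -0.1806  0.062 ] w 0.0255
mid (218, 168, 247, 200) 0.068 [ 0.4758 -0.182   0.068 ] w 0.025
near (220, 203, 248, 233) 0.062 [ 0.4458 -0.1727  0.062 ] w 0.0253
near (220, 203, 248, 233) 0.068 [ 0.4468 -0.1743  0.068 ] w 0.0248
right edge yaw -13.647584728980048
right edge y=-.. pts [ 0.46208462 -0.21798595  0.        ]
right edge y=-.. pts [ 0.46614644 -0.22249844  0.042     ]
gauge red 398.8125 157.890625 [ 0.46738239 -0.31752091  0.106     ]
[ 0.496  -0.3197  0.064 ]
[ 0.4377 -0.3157  0.064 ]
[ 0.4945 -0.3126  0.064 ]
[ 0.437  -0.3075  0.064 ]
```

Run:
```python
from h import *
go(.4878,-.136,.12,-13.8)
```

```text
t 1.95 pos [ 0.428  -0.2427  0.2607] rot [[0.97, -0.243, -0.001], [-0.243, -0.97, -0.001], [-0.0, 0.001, -1.0]] F [ 0.1  0.2 -0.5] op 0.498
yaw -14.07 az -0.0047 shift after turn [  32.6 -117.9  140.7] tilt [-3.0e-04  1.2e-03 -1.0e+00]
```

{"api": "carry_out", "payload": {
  "motion": [
    [[8,-30,30,0,0,-0.005,34],[8,-30,30,0,0,0,34],[8,-30,30,0,0,0,34],[8,-28,30,0,0,0,34],[0,0,10,0,0,0,34],[0,0,10,0,0,0,34],[0,0,0,0,0,0,34],[0,0,0,0,0,0,34]]
  ]
}}

```text
clock: 2.75
tool_pos: [0.4873, -0.1367, 0.1213]
eef_rot: [0.993, -0.121, 0.0, 0.001]
contact_force: [0.5, 0.0, -0.6]
opening: 0.338
```

Run:
```python
from h import *
s=snap('wrist','w2.png')
go(.4878,-.136,.077,-13.8)
print(proj(s,(.4878,-.136,.078)),proj(s,(.4878,-.136,.098)))
```

```text
t 2.8 pos [ 0.4876 -0.1363  0.1216] rot [[0.971, -0.24, 0.001], [-0.24, -0.971, -0.001], [0.001, 0.001, -1.0]] F [-0.3 -0.2  0.1] op 0.34
yaw -13.87 az -0.0013 shift after turn [ 0.1 -0.4 44.6] tilt [ 0.0014  0.001  -1.    ]
[310.54754561 285.73958194] [310.30212709 303.68538   ]
```

View pics/w2.png

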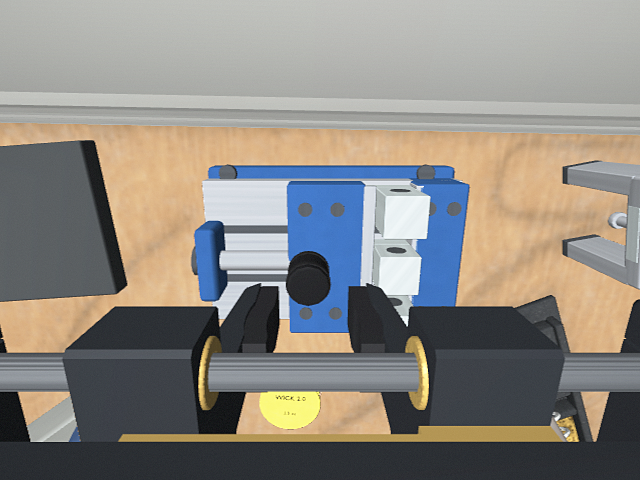

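The knob's top face is at about (308,283), against a projected (310,286), so the tool is centred within about 1 mm. I'll descend, grip and pull.

{"api": "carry_out", "payload": {
  "motion": [
    [[0,-1,15,0,0,0,34],[0,0,15,0,0,0,34],[0,0,14,0,0,0,34],[0,0,0,0,0,0,0],[0,0,0,0,0,0,0],[0,0,0,0,0,0,0],[0,0,0,0,0,0,0]]
  ],
  "squeeze": 20
}}

```text
clock: 3.5
tool_pos: [0.4877, -0.134, 0.0769]
eef_rot: [0.993, -0.12, -0.0, 0.0]
contact_force: [0.3, -2.2, -9.6]
opening: 0.241
```

{"api": "carry_out", "payload": {
  "motion": [
    [[0,-6,0,0,0,0,0],[0,-7,0,0,0,0,0],[0,-7,0,0,0,0,0],[0,-7,0,0,0,0,0],[0,-6,0,0,0,0,0],[0,-4,0,0,0,0,0],[0,0,0,0,0,0,0]]
  ]
}}

```text
clock: 4.2
tool_pos: [0.4966, -0.0978, 0.0769]
eef_rot: [0.993, -0.119, -0.0, 0.001]
contact_force: [-0.8, -3.8, -8.2]
opening: 0.241
```

{"api": "carry_out", "payload": {
  "motion": [
    [[0,0,0,0,0,0,36],[0,0,0,0,0,0,36],[0,0,-25,0,0,0,40],[0,0,-25,0,0,0,40],[0,0,0,0,0,0,40]]
  ]
}}

```text
clock: 4.7
tool_pos: [0.4991, -0.0973, 0.1297]
eef_rot: [0.993, -0.119, 0.003, -0.0]
contact_force: [0.7, 0.1, -0.1]
opening: 0.399
```

Run:
```python
from h import *
s=snap('wrist','w3.png')
go(.4450,-.1748,.11,-13.8)
```

```text
t 4.75 pos [ 0.4983 -0.0972  0.1284] rot [[0.972, -0.236, 0.005], [-0.236, -0.972, 0.0], [0.005, -0.001, -1.0]] F [ 0.3 -0.1 -0.4] op 0.395
yaw -13.68 az 0.0022 shift after turn [-33.3  88.1  18.4] tilt [ 0.0045 -0.0011 -1.    ]
```

View pics/w3.png

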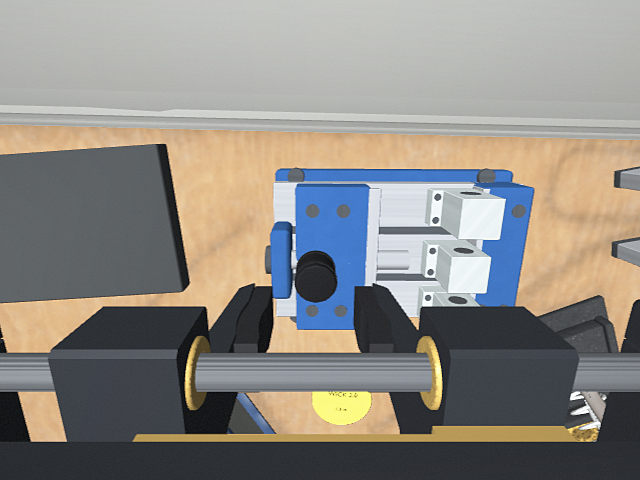

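The jaw is now open and the blocks are free, with feet facing the jaw at (434,210), (431,257) and (430,297). Next is the near block.

{"api": "carry_out", "payload": {
  "motion": [
    [[-11,29,0,0,0,0,45],[-11,29,0,0,0,0,45],[-11,30,8,0,0,0,45],[0,0,10,0,0,0,45],[0,0,0,0,0,0,45],[0,0,0,0,0,0,45]]
  ]
}}

```text
clock: 5.35
tool_pos: [0.4445, -0.1739, 0.1083]
eef_rot: [0.993, -0.118, -0.0, -0.001]
contact_force: [-0.1, -0.5, 1.0]
opening: 0.449
```

Run:
```python
from h import *
s=snap('wrist','w4.png')
for p in [(.4450,-.1748,.062),(.4755,-.183,.062),(.507,-.1905,.068)]: print(proj(s,p))
go(.4450,-.1748,.069,-13.8)
```

```text
[313.79975283 282.73063284]
[315.50169499 221.57391447]
[315.43963631 152.76758292]
t 5.4 pos [ 0.4448 -0.1738  0.1086] rot [[0.972, -0.235, 0.001], [-0.235, -0.972, 0.001], [0.0, -0.001, -1.0]] F [0.2 0.5 0.2] op 0.448
yaw -13.58 az 0.0038 shift after turn [ 0.4  0.9 39.6] tilt [ 4.e-04 -1.e-03 -1.e+00]
```

View pics/w4.png

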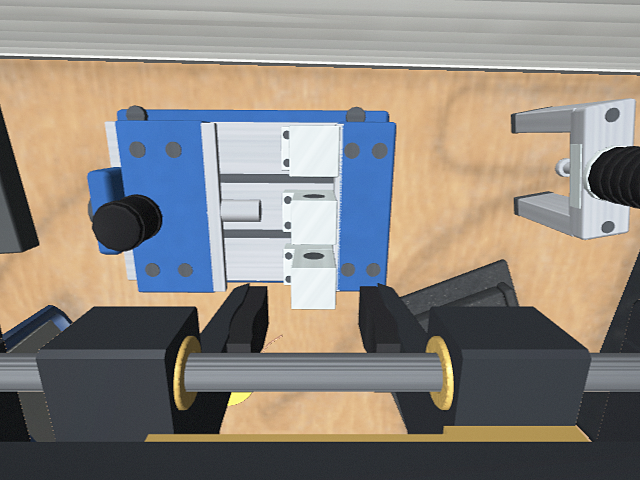

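{"api": "carry_out", "payload": {
  "motion": [
    [[0,0.5,13,0,0,0,45],[0,0,13,0,0,0,45],[0,0,13,0,0,0,45],[0,0,0,0,0,0,10],[0,0,0,0,0,0,10],[0,0,0,0,0,0,10],[0,0,0,0,0,0,10],[0,0,0,0,0,0,10]]
  ],
  "squeeze": 20
}}

```text
clock: 6.2
tool_pos: [0.4444, -0.1744, 0.0701]
eef_rot: [0.993, -0.119, 0.0, -0.001]
contact_force: [1.0, 5.5, 1.4]
opening: 0.247
```

{"api": "carry_out", "payload": {
  "motion": [
    [[0,0,-10,0,0,0,10],[0,0,-15,0,0,0,10],[0,0,-20,0,0,0,10],[0,0,-20,0,0,0,10],[0,0,-15,0,0,0,10],[0,0,0,0,0,0,10]]
  ]
}}

```text
clock: 6.8
tool_pos: [0.4445, -0.1773, 0.1519]
eef_rot: [0.993, -0.12, 0.002, 0.001]
contact_force: [0.2, -0.5, -1.0]
opening: 0.249
```

Run:
```python
from h import *
t=snap('top','t1.png'); im=t['pixels']; hsv=cv2.cvtColor(im,cv2.COLOR_RGB2HSV)
P=np.array([.5523,.0795]); a=np.radians(-9.7); X=np.array([np.cos(a),np.sin(a)]);Y=np.array([-X[1],X[0]])
for y in (-55,0,55): print(y,P+Y*y/1000)
q=P+Y*-.055; go(*q,.130,-9.7)
```

```text
-55 [0.54303308 0.02528631]
0 [0.5523 0.0795]
55 [0.56156692 0.13371369]
t 6.85 pos [ 0.444  -0.1769  0.1509] rot [[0.971, -0.239, 0.002], [-0.239, -0.971, -0.002], [0.003, 0.001, -1.0]] F [-0.6  1.3 -0.6] op 0.248
yaw -13.8 az -0.0716 shift after turn [  63.5 -216.    20.9] tilt [ 0.0027  0.0014 -1.    ]
```

{"api": "carry_out", "payload": {
  "motion": [
    [[0,0,0,0,0,-0.0716,10],[7,-30,0,0,0,0,10],[7,-37,0,0,0,0,10],[7,-37,0,0,0,0,10],[7,-37,0,0,0,0,10],[7,-37,0,0,0,0,10],[7,-37,0,0,0,0,10],[7,-37,0,0,0,0,10]]
  ]
}}

```text
clock: 7.65
tool_pos: [0.534, 0.0655, 0.1488]
eef_rot: [0.996, -0.084, -0.001, 0.001]
contact_force: [0.5, -0.1, 0.1]
opening: 0.246
```

{"api": "carry_out", "payload": {
  "motion": [
    [[7,-37,0,0,0,0,10],[7,-32,0,0,0,0,10],[0,-8,20,0,0,0,10],[0,0,20,0,0,0,10],[0,0,0,0,0,0,10],[0,0,0,0,0,0,10]]
  ]
}}

```text
clock: 8.25
tool_pos: [0.5603, 0.1372, 0.1091]
eef_rot: [0.996, -0.084, -0.001, 0.001]
contact_force: [0.4, 0.6, 0.6]
opening: 0.248
```

Run:
```python
from h import *
s=snap('wrist','w5.png')
go(.5621,.1367,.0655,-9.7)
for p in [(.602,-.0175),(.617,.159),(.518,.176)]: pass
a=np.radians(-9.7); X=np.array([np.cos(a),np.sin(a)]);Y=np.array([-X[1],X[0]])
for i,j in [(50,-90),(50,90),(-50,90),(-50,-90)]: print(proj(s,[*(np.array([.5523,.0795])+X*i/1000+Y*j/1000),.02]).round(1))
```

```text
t 8.3 pos [0.5609 0.1373 0.1098] rot [[0.986, -0.168, -0.0], [-0.168, -0.986, -0.001], [0.0, 0.001, -1.0]] F [ 0.4  0.1 -0.6] op 0.249
yaw -9.67 az 0.0005 shift after turn [ 1.3  0.4 44.3] tilt [ 1.e-04  9.e-04 -1.e+00]
[569.1 171.3]
[256.9 171.1]
[263.4 326.3]
[538.9 326.3]
```

View pics/w5.png

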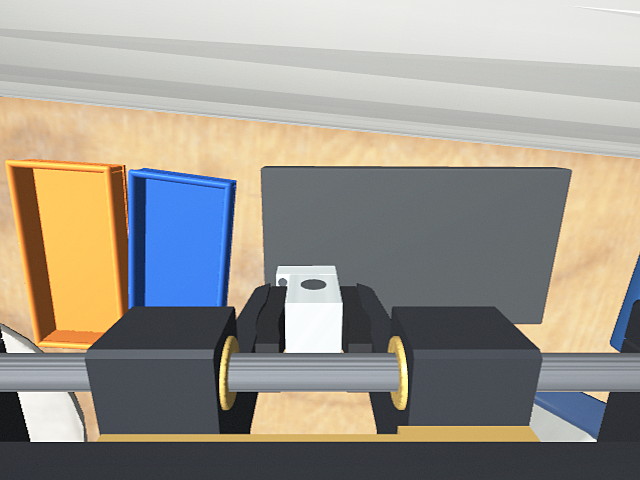

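The plate corners are at (262,167), (570,169) and (541,323), which match the projections. The block is held square, so I'll lower and release it.

{"api": "carry_out", "payload": {
  "motion": [
    [[1,0,15,0,0,0,10],[0,0,15,0,0,0,10],[0,0,10,0,0,0,10],[0,0,4,0,0,0,10],[0,0,0,0,0,0,10]]
  ]
}}

```text
clock: 8.8
tool_pos: [0.5613, 0.138, 0.0649]
eef_rot: [0.996, -0.084, -0.001, 0.0]
contact_force: [-0.2, 0.5, -0.9]
opening: 0.248
```

{"api": "carry_out", "payload": {
  "motion": [
    [[0,0,0.5,0,0,0,10],[0,0,0,0,0,0,42],[0,0,0,0,0,0,42],[0,0,0,0,0,0,42],[0,0,-20,0,0,0,42],[0,0,-30,0,0,0,42],[0,0,-20,0,0,0,42],[0,0,0,0,0,0,42]]
  ]
}}

```text
clock: 9.6
tool_pos: [0.5637, 0.1384, 0.138]
eef_rot: [0.996, -0.084, 0.003, -0.001]
contact_force: [0.0, -0.3, -0.5]
opening: 0.422
```

Run:
```python
from h import *
go(.4760,-.183,.135,-13.8)
```

```text
t 9.6 pos [0.5637 0.1384 0.138 ] rot [[0.986, -0.167, 0.006], [-0.167, -0.986, 0.001], [0.005, -0.002, -1.0]] F [ 0.  -0.3 -0.5] op 0.422
yaw -9.62 az 0.073 shift after turn [ -8.5 333.    3. ] tilt [ 0.0054 -0.0023 -1.    ]
```

{"api": "carry_out", "payload": {
  "motion": [
    [[0,0,0,0,0,0.073,45],[0,30,0,0,0,0,45],[-1,37,0,0,0,0,45],[-1,38,0,0,0,0,45],[-1,38,0,0,0,0,45],[-1,38,0,0,0,0,45],[-1,38,0,0,0,0,45],[-1,38,0,0,0,0,45]]
  ]
}}

```text
clock: 10.4
tool_pos: [0.4938, -0.1113, 0.1346]
eef_rot: [0.993, -0.12, -0.0, -0.0]
contact_force: [-0.6, 0.4, -0.3]
opening: 0.449
```

{"api": "carry_out", "payload": {
  "motion": [
    [[-1,38,0,0,0,0,45],[-1,30,0,0,0,0,45],[0,8,15,0,0,0,45],[0,0,10,0,0,0,45],[0,0,0,0,0,0,45],[0,0,0,0,0,0,45]]
  ]
}}

```text
clock: 11.0
tool_pos: [0.4748, -0.1819, 0.1098]
eef_rot: [0.993, -0.119, -0.0, -0.001]
contact_force: [0.2, -0.6, -0.0]
opening: 0.449
```

Run:
```python
from h import *
go(.4760,-.183,.069,-13.8)
```

```text
t 11.0 pos [ 0.4748 -0.1819  0.1098] rot [[0.972, -0.236, -0.001], [-0.236, -0.972, 0.001], [-0.001, -0.001, -1.0]] F [ 0.2 -0.6 -0. ] op 0.449
yaw -13.66 az 0.0024 shift after turn [ 1.4  0.8 40.8] tilt [-0.0011 -0.001  -1.    ]
```

{"api": "carry_out", "payload": {
  "motion": [
    [[1,1,14,0,0,0,45],[0,0,13,0,0,0,45],[0,0,13,0,0,0,45],[0,0,0,0,0,0,10],[0,0,0,0,0,0,10],[0,0,0,0,0,0,10],[0,0,0,0,0,0,10],[0,0,0,0,0,0,10]]
  ]
}}

```text
clock: 11.8
tool_pos: [0.4756, -0.1825, 0.0702]
eef_rot: [0.993, -0.119, -0.0, -0.001]
contact_force: [1.4, 5.7, -3.1]
opening: 0.251
```

{"api": "carry_out", "payload": {
  "motion": [
    [[0,0,-10,0,0,0,10],[0,0,-15,0,0,0,10],[0,0,-20,0,0,0,10],[0,0,-20,0,0,0,10],[0,0,-15,0,0,0,10],[0,0,0,0,0,0,10]]
  ]
}}

```text
clock: 12.4
tool_pos: [0.4765, -0.1862, 0.1528]
eef_rot: [0.993, -0.121, 0.003, 0.001]
contact_force: [0.3, -0.4, -0.3]
opening: 0.247
```

Run:
```python
from h import *
go(.5523,.0795,.11,-9.7)
```

```text
t 12.4 pos [ 0.4765 -0.1862  0.1528] rot [[0.971, -0.24, 0.005], [-0.24, -0.971, -0.003], [0.005, 0.002, -1.0]] F [ 0.3 -0.4 -0.3] op 0.247
yaw -13.87 az -0.0728 shift after turn [  30.  -274.7   42.8] tilt [ 0.0054  0.0016 -1.    ]
```

{"api": "carry_out", "payload": {
  "motion": [
    [[0,0,0,0,0,-0.072,10],[3,-30,0,0,0,0,10],[4,-37,0,0,0,0,10],[4,-37,0,0,0,0,10],[4,-37,0,0,0,0,10],[4,-37,0,0,0,0,10],[4,-37,0,0,0,0,10],[4,-37,0,0,0,0,10]]
  ]
}}

```text
clock: 13.2
tool_pos: [0.5444, 0.06, 0.1499]
eef_rot: [0.996, -0.085, -0.0, 0.001]
contact_force: [0.1, -0.4, -0.5]
opening: 0.247
```

{"api": "carry_out", "payload": {
  "motion": [
    [[3,-22,15,0,0,0,10],[0,0,15,0,0,0,10],[0,0,12,0,0,0,10],[0,0,0,0,0,0,10],[0,0,0,0,0,0,10]]
  ]
}}

```text
clock: 13.7
tool_pos: [0.5507, 0.0791, 0.1081]
eef_rot: [0.996, -0.085, -0.0, 0.001]
contact_force: [-0.0, 0.1, -0.9]
opening: 0.245
```

Run:
```python
from h import *
go(.5523,.0795,.065,-9.7)
```

```text
t 13.7 pos [0.5507 0.0791 0.1081] rot [[0.986, -0.17, -0.001], [-0.17, -0.986, -0.001], [-0.001, 0.001, -1.0]] F [-0.   0.1 -0.9] op 0.245
yaw -9.76 az -0.0011 shift after turn [ 1.5 -0.7 43.1] tilt [-5.0e-04  1.2e-03 -1.0e+00]
```

{"api": "carry_out", "payload": {
  "motion": [
    [[1,0,15,0,0,0,10],[0,0,15,0,0,0,10],[0,0,9,0,0,0,10],[0,0,4,0,0,0,10],[0,0,0,0,0,0,10]]
  ]
}}

```text
clock: 14.2
tool_pos: [0.5516, 0.0804, 0.0645]
eef_rot: [0.996, -0.084, -0.001, 0.0]
contact_force: [0.3, -0.2, 0.2]
opening: 0.246
```

{"api": "carry_out", "payload": {
  "motion": [
    [[0,0,0.5,0,0,0,10],[0,0,0,0,0,0,42],[0,0,0,0,0,0,42],[0,0,0,0,0,0,42],[0,0,-20,0,0,0,42],[0,0,-30,0,0,0,42],[0,0,-20,0,0,0,42],[0,0,0,0,0,0,42]]
  ]
}}

```text
clock: 15.0
tool_pos: [0.5538, 0.0804, 0.1374]
eef_rot: [0.996, -0.084, 0.003, -0.001]
contact_force: [0.7, 1.1, 0.4]
opening: 0.427
```

Run:
```python
from h import *
go(.5072,-.1908,.110,-13.8)
```

```text
t 15.0 pos [0.5538 0.0804 0.1374] rot [[0.986, -0.168, 0.006], [-0.168, -0.986, 0.001], [0.005, -0.002, -1.0]] F [0.7 1.1 0.4] op 0.427
yaw -9.67 az 0.0721 shift after turn [ 19.5 274.5  27.4] tilt [ 0.0054 -0.0017 -1.    ]
```

{"api": "carry_out", "payload": {
  "motion": [
    [[0,0,0,0,0,0.072,45],[3,30,0,0,0,0,45],[3,37,0,0,0,0,45],[3,37,0,0,0,0,45],[3,37,0,0,0,0,45],[3,37,0,0,0,0,45],[3,37,0,0,0,0,45],[3,37,0,0,0,0,45]]
  ]
}}

```text
clock: 15.8
tool_pos: [0.5115, -0.1707, 0.134]
eef_rot: [0.993, -0.12, -0.001, -0.0]
contact_force: [0.7, -0.3, -0.2]
opening: 0.451
```

{"api": "carry_out", "payload": {
  "motion": [
    [[0,23,15,0,0,0,45],[0,0,12,0,0,0,45],[0,0,0,0,0,0,45],[0,0,0,0,0,0,45]]
  ]
}}

```text
clock: 16.2
tool_pos: [0.507, -0.1897, 0.1072]
eef_rot: [0.993, -0.119, -0.001, -0.001]
contact_force: [-0.1, 0.3, 0.6]
opening: 0.449
```

Run:
```python
from h import *
go(.5072,-.1908,.070,-13.8)
```

```text
t 16.2 pos [ 0.507  -0.1897  0.1072] rot [[0.972, -0.236, -0.001], [-0.236, -0.972, 0.002], [-0.001, -0.002, -1.0]] F [-0.1  0.3  0.6] op 0.449
yaw -13.64 az 0.0027 shift after turn [ 0.5  1.1 37.2] tilt [-0.0013 -0.0016 -1.    ]
```

Third target on the plate is y = -58 mm, i.e. (0.5425, 0.0223).

{"api": "carry_out", "payload": {
  "motion": [
    [[0,1,13,0,0,0,45],[0,0,13,0,0,0,45],[0,0,11,0,0,0,45],[0,0,0,0,0,0,10],[0,0,0,0,0,0,10],[0,0,0,0,0,0,10],[0,0,0,0,0,0,10],[0,0,0,0,0,0,10]]
  ]
}}

```text
clock: 17.0
tool_pos: [0.5069, -0.1903, 0.0707]
eef_rot: [0.993, -0.119, -0.0, -0.001]
contact_force: [0.8, 5.1, -2.7]
opening: 0.249
```

{"api": "carry_out", "payload": {
  "motion": [
    [[0,0,-10,0,0,0,10],[0,0,-15,0,0,0,10],[0,0,-20,0,0,0,10],[0,0,-20,0,0,0,10],[0,0,-15,0,0,0,10],[0,0,0,0,0,0,10]]
  ]
}}

```text
clock: 17.6
tool_pos: [0.5078, -0.1944, 0.1535]
eef_rot: [0.993, -0.121, 0.003, 0.001]
contact_force: [0.4, 0.6, -0.5]
opening: 0.251
```

Run:
```python
from h import *
go(.5425,.0223,.11,-9.7)
```

```text
t 17.6 pos [ 0.5078 -0.1944  0.1535] rot [[0.971, -0.24, 0.005], [-0.24, -0.971, -0.003], [0.006, 0.002, -1.0]] F [ 0.4  0.6 -0.5] op 0.251
yaw -13.86 az -0.0727 shift after turn [  -2.3 -219.5   43.5] tilt [ 0.0056  0.0017 -1.    ]
```

{"api": "carry_out", "payload": {
  "motion": [
    [[0,0,0,0,0,-0.072,10],[-1,-30,0,0,0,0,10],[0,-38,0,0,0,0,10],[0,-38,0,0,0,0,10],[0,-38,0,0,0,0,10],[0,-38,0,0,0,0,10],[0,-38,0,0,0,0,10],[0,0,15,0,0,0,10]]
  ]
}}

```text
clock: 18.4
tool_pos: [0.5447, 0.0316, 0.1365]
eef_rot: [0.997, -0.08, 0.002, -0.002]
contact_force: [1.1, 0.5, -0.2]
opening: 0.247
```

{"api": "carry_out", "payload": {
  "motion": [
    [[0,0,25,0,0,0,10],[0,0,20,0,0,0,10],[0,0,15,0,0,0,10],[0,0,8,0,0,0,10],[0,0,4,0,0,0,10],[0,0,0,0,0,0,10],[0,0,0,0,0,0,10]]
  ]
}}

```text
clock: 19.1
tool_pos: [0.5429, 0.024, 0.0642]
eef_rot: [0.996, -0.084, 0.001, 0.0]
contact_force: [0.4, -0.3, -0.4]
opening: 0.246
```

Run:
```python
from h import *
go(.5425,.0223,.0645,-9.7)
```

```text
t 19.1 pos [0.5429 0.024  0.0642] rot [[0.986, -0.168, 0.001], [-0.168, -0.986, -0.0], [0.001, 0.0, -1.0]] F [ 0.4 -0.3 -0.4] op 0.246
yaw -9.68 az 0.0004 shift after turn [-0.1  1.8 -0.3] tilt [ 1.2e-03  1.0e-04 -1.0e+00]
```

{"api": "carry_out", "payload": {
  "motion": [
    [[0,0,0,0,0,0,42],[0,0,0,0,0,0,42],[0,0,0,0,0,0,42],[0,0,-20,0,0,0,42],[0,0,-30,0,0,0,42],[0,0,-35,0,0,0,50],[0,0,-35,0,0,0,50],[0,0,0,0,0,0,50]]
  ]
}}

```text
clock: 19.9
tool_pos: [0.5452, 0.0242, 0.1879]
eef_rot: [0.996, -0.084, 0.004, -0.001]
contact_force: [0.4, -0.0, -0.9]
opening: 0.495
```

Run:
```python
from h import *
go(.4675,-.250,.20,-4.5)
```

```text
t 19.9 pos [0.5452 0.0242 0.1879] rot [[0.986, -0.168, 0.009], [-0.168, -0.986, 0.001], [0.008, -0.002, -1.0]] F [ 0.4 -0.  -0.9] op 0.495
yaw -9.68 az -0.0905 shift after turn [-55.9 279.5 -12.1] tilt [ 0.0084 -0.002  -1.    ]
```

{"api": "carry_out", "payload": {
  "motion": [
    [[0,0,0,0,0,-0.09,50],[-10,30,-3,0,0,0,50],[-10,38,-3,0,0,0,50],[-10,38,-3,0,0,0,50],[-10,38,-3,0,0,0,50],[-10,38,0,0,0,0,50],[-10,38,0,0,0,0,50],[-10,38,0,0,0,0,50]]
  ]
}}

```text
clock: 20.7
tool_pos: [0.4514, -0.2286, 0.1951]
eef_rot: [0.999, -0.039, -0.0, -0.0]
contact_force: [0.1, 0.5, 0.1]
opening: 0.498
```

{"api": "carry_out", "payload": {
  "motion": [
    [[-10,38,0,0,0,0,50],[-10,38,0,0,0,0,50],[-8,16,0,0,0,0,50],[0,0,0,0,0,0,50],[0,0,0,0,0,0,50]]
  ]
}}

```text
clock: 21.2
tool_pos: [0.4173, -0.3161, 0.1952]
eef_rot: [0.999, -0.039, -0.0, -0.001]
contact_force: [0.8, 0.2, -0.0]
opening: 0.501
```

Run:
```python
from h import *
s=snap('wrist','w6.png'); t=snap('top','t2.png')
w=cv2.resize(s['pixels'][60:330,150:510],(540,405)); q=cv2.resize(t['pixels'][140:250,140:330],(570,330))
C=np.zeros((405+180,570,3),np.uint8); C[:330,:570]=q; 
cv2.imwrite('pics/c6.png',np.vstack([C[:330], cv2.copyMakeBorder(w[:270*1],0,0,0,30,cv2.BORDER_CONSTANT)])[:,:,::-1])
print(proj(s,(.4675,-.3172,.105)))
go(.4675,-.3172,.088,-4.5)
hsv=cv2.cvtColor(s['pixels'],cv2.COLOR_RGB2HSV); rr=cv2.inRange(hsv,(0,150,100),(8,255,255)); rr[330:]=0
c=max(cv2.findContours(rr,0,1)[0],key=cv2.contourArea);print(cv2.boundingRect(c)); M=cv2.moments(c); print(ray(s,M['m10']/M['m00'],M['m01']/M['m00'],.104))
```

```text
[307.57989364 173.99073356]
t 21.3 pos [ 0.4182 -0.315   0.1954] rot [[0.997, -0.076, 0.0], [-0.076, -0.997, 0.001], [0.0, -0.001, -1.0]] F [ 0.   0.1 -0.2] op 0.499
yaw -4.34 az 0.0028 shift after turn [ 49.3  -1.7 107.4] tilt [ 1.0e-04 -1.5e-03 -1.0e+00]
(301, 167, 17, 17)
[ 0.4668713  -0.31795918  0.104     ]
```

View pics/c6.png

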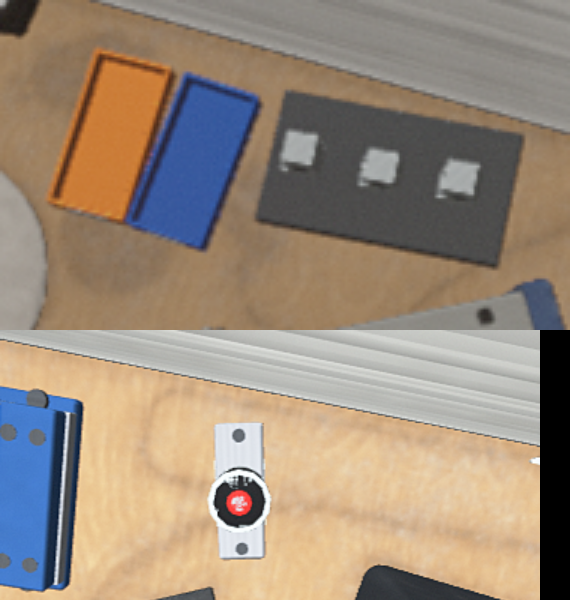

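All three blocks stand upright on the plate. The gauge is centred at wrist px (309,175), with its bridge about square to the tool. I'll grasp it now.

{"api": "carry_out", "payload": {
  "motion": [
    [[25,-0.5,0,0,0,0,50],[24,-0.5,0,0,0,0,50],[0,0,20,0,0,0,50],[0,0,30,0,0,0,50],[0,0,30,0,0,0,50],[0,0,18,0,0,0,50],[0,0,8,0,0,0,50],[0,0,0,0,0,0,50]]
  ]
}}

```text
clock: 22.1
tool_pos: [0.4665, -0.3182, 0.0889]
eef_rot: [0.999, -0.038, -0.001, -0.001]
contact_force: [-0.8, 0.3, -0.3]
opening: 0.499
```

{"api": "carry_out", "payload": {
  "motion": [
    [[0,0,0,0,0,0,10],[0,0,0,0,0,0,10],[0,0,0,0,0,0,10],[0,0,0,0,0,0,10],[0,0,0,0,0,0,10]]
  ],
  "squeeze": 25
}}

```text
clock: 22.6
tool_pos: [0.4669, -0.3196, 0.0907]
eef_rot: [0.999, -0.039, 0.001, 0.0]
contact_force: [0.5, 1.6, 6.0]
opening: 0.267
```

{"api": "carry_out", "payload": {
  "motion": [
    [[0,0,-10,0,0,0,10],[0,0,-20,0,0,0,10],[0,0,-30,0,0,0,10],[0,0,-30,0,0,0,10],[0,0,0,0,0,0,10],[0,0,0,0,0,0,10]]
  ]
}}

```text
clock: 23.2
tool_pos: [0.4658, -0.3199, 0.1798]
eef_rot: [0.999, -0.039, 0.0, 0.0]
contact_force: [-0.3, 0.5, -4.2]
opening: 0.262
```

Run:
```python
from h import *
go(.5618,.138,.19,-11.2)
s=snap('wrist','w7.png')
t=snap('top'); im=t['pixels']; hsv=cv2.cvtColor(im,cv2.COLOR_RGB2HSV)
m=cv2.inRange(hsv,(0,0,130),(179,70,255)); k=np.zeros_like(m); k[175:215,230:305]=m[175:215,230:305]
for c in cv2.findContours(k,0,1)[0]:
    if cv2.contourArea(c)>30:
        (u,v),_,_=cv2.minAreaRect(c); print(u,v,ray(t,u,v,.056).round(4),ray(t,u,v,.062).round(4))
```

```text
t 23.2 pos [ 0.4658 -0.3199  0.1798] rot [[0.997, -0.079, 0.0], [-0.079, -0.997, -0.0], [0.0, 0.0, -1.0]] F [-0.3  0.5 -4.2] op 0.262
yaw -4.52 az 0.1166 shift after turn [   5.2 -467.8  -10.2] tilt [ 1.e-04  4.e-04 -1.e+00]
292.311767578125 198.34706115722656 [0.5456 0.0273 0.056 ] [0.5441 0.0269 0.062 ]
265.89190673828125 194.6486358642578 [0.5525 0.0836 0.056 ] [0.5509 0.0829 0.062 ]
239.30772399902344 188.9615478515625 [0.5637 0.1407 0.056 ] [0.5621 0.1397 0.062 ]
```

View pics/w7.png

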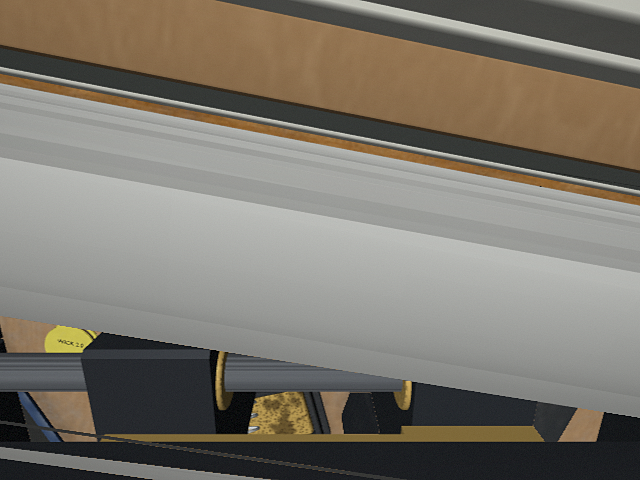

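The gauge is held. The picture itself is no use because the virtual wrist camera is inside the blinds, but no contact force shows. I'll carry it higher, over block 1.

{"api": "carry_out", "payload": {
  "motion": [
    [[0,0,-20,0,0,0.1166,10],[0,-25,-20,0,0,0,10],[0,-35,0,0,0,0,10],[0,-37,0,0,0,0,10],[0,-37,0,0,0,0,10],[1,-37,0,0,0,0,10],[1,-37,0,0,0,0,10],[1,-37,0,0,0,0,10]]
  ]
}}

```text
clock: 24.1
tool_pos: [0.5159, -0.0785, 0.2182]
eef_rot: [0.995, -0.097, -0.002, 0.0]
contact_force: [0.4, -0.4, -4.6]
opening: 0.262
```

{"api": "carry_out", "payload": {
  "motion": [
    [[1,-37,0,0,0,0,10],[1,-37,0,0,0,0,10],[0,-37,0,0,0,0,10],[0,-37,0,0,0,0,10],[0,-37,0,0,0,0,10],[0,-25,0,0,0,0,10],[0,0,0,0,0,0,10],[0,0,0,0,0,0,10]]
  ]
}}

```text
clock: 24.9
tool_pos: [0.5583, 0.1257, 0.218]
eef_rot: [0.995, -0.097, -0.002, 0.001]
contact_force: [-0.0, -0.8, -3.9]
opening: 0.261
```

Run:
```python
from h import *
go(.5615,.138,.11,-11.2)
t=snap('scene','s1.png'); p=proj(t,(.5615,.138,.1)); print(p)
x,y=p.astype(int); cv2.imwrite('pics/s1c.png',cv2.resize(t['pixels'][y-80:y+80,x-100:x+100,::-1],None,fx=4,fy=3.75,interpolation=cv2.INTER_CUBIC))
```

```text
t 24.9 pos [0.5583 0.1257 0.218 ] rot [[0.981, -0.192, -0.003], [-0.192, -0.981, -0.002], [-0.003, 0.002, -1.0]] F [-0.  -0.8 -3.9] op 0.261
yaw -11.09 az 0.0018 shift after turn [  0.8 -12.7 108. ] tilt [-0.0029  0.0021 -1.    ]
[239.06736397 284.09221166]
```

View pics/s1c.png

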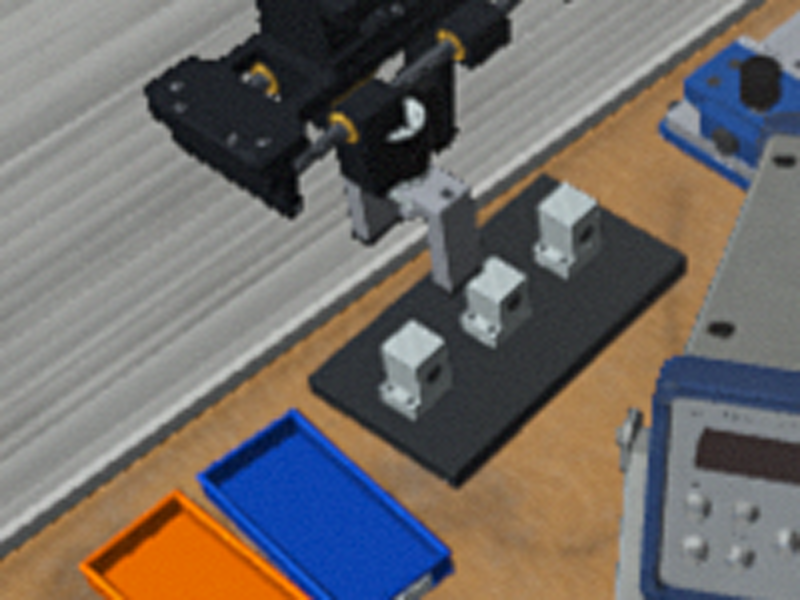

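The gauge hangs upright in the gripper, and the three blocks stand at crop px (415,360), (497,298) and (568,225). I'll lower it over block 1.

{"api": "carry_out", "payload": {
  "motion": [
    [[1,-13,15,0,0,0,10],[0,0,20,0,0,0,10],[0,0,20,0,0,0,10],[0,0,20,0,0,0,10],[0,0,15,0,0,0,10],[0,0,8,0,0,0,10],[0,0,0,0,0,0,10],[0,0,0,0,0,0,10]]
  ]
}}

```text
clock: 25.75
tool_pos: [0.5632, 0.138, 0.1217]
eef_rot: [0.995, -0.098, 0.0, 0.0]
contact_force: [0.7, -0.9, -3.5]
opening: 0.265
```

{"api": "carry_out", "payload": {
  "motion": [
    [[0,0,4,0,0,0,10],[0,0,3,0,0,0,10],[0,0,1,0,0,0,10],[0,0,0,0,0,0,10]]
  ]
}}

```text
clock: 26.15
tool_pos: [0.5633, 0.1383, 0.1139]
eef_rot: [0.995, -0.097, 0.0, -0.0]
contact_force: [0.7, -0.8, -2.4]
opening: 0.265
```

{"api": "carry_out", "payload": {
  "motion": [
    [[0,0,2,0,0,0,10],[0,0,1,0,0,0,10],[0,0,0,0,0,0,10],[0,0,0,0,0,0,10]]
  ]
}}

```text
clock: 26.55
tool_pos: [0.5632, 0.1383, 0.1109]
eef_rot: [0.995, -0.097, 0.0, -0.0]
contact_force: [0.9, 1.1, -0.9]
opening: 0.261
```

{"api": "carry_out", "payload": {
  "motion": [
    [[0,0,1,0,0,0,10],[0,0,0,0,0,0,10],[0,0,0,0,0,0,10]]
  ]
}}

```text
clock: 26.85
tool_pos: [0.5635, 0.1383, 0.1107]
eef_rot: [0.995, -0.097, 0.001, -0.0]
contact_force: [-0.5, 0.7, 6.5]
opening: 0.265
```

{"api": "carry_out", "payload": {
  "motion": [
    [[0,0,0,0,0,0,36],[0,0,0,0,0,0,36],[0,0,0,0,0,0,36],[0,0,0,0,0,0,36],[0,0,0,0,0,0,36],[0,0,0,0,0,0,36]]
  ]
}}

```text
clock: 27.45
tool_pos: [0.5628, 0.1381, 0.1096]
eef_rot: [0.995, -0.097, -0.0, 0.0]
contact_force: [-0.5, -0.5, 0.4]
opening: 0.361
```

Run:
```python
from h import *
st()
s=snap('scene','s2.png'); im=cv2.imread('pics/s1.png'); hsv=cv2.cvtColor(im,cv2.COLOR_BGR2HSV)
m=cv2.inRange(hsv,(0,0,120),(179,60,255))
a=np.radians(-9.7); X=np.array([np.cos(a),np.sin(a)]);Y=np.array([-X[1],X[0]])
for n,p in enumerate([(.5620,.1383),(.5518,.0804),(.5429,.024)]):
    p=np.array(p); out=[]
    for H in (36,42):
        pts=[proj(s,[*(p+X*i/1000+Y*j/1000),.02+H/1000]) for i in(-11,11) for j in (-11,11)]
        out.append(round(min(q[1] for q in pts),1))
    ft=[proj(s,[*(p+X*i/1000+Y*17/1000),.02]) for i in (-11,11)]
    c=proj(s,[*p,.04]).astype(int); k=np.zeros_like(m); k[c[1]-20:c[1]+20,c[0]-14:c[0]+14]=m[c[1]-20:c[1]+20,c[0]-14:c[0]+14]
    e=cv2.boundingRect(max(cv2.findContours(k,0,1)[0],key=cv2.contourArea)); print(n+1,c,'pred top short/long',out,'pred bottom',round(max(f[1] for f in ft),1),'seen top,bottom',e[1],e[1]+e[3])
p=proj(s,(.5632,.1383,.125)).astype(int); print(p)
x,y=p; cv2.imwrite('pics/s2c.png',cv2.resize(s['pixels'][y-50:y+50,x-60:x+60,::-1],(720,600),interpolation=cv2.INTER_CUBIC))
```

```text
t 27.45 pos [0.5628 0.1381 0.1096] rot [[0.981, -0.194, -0.0], [-0.194, -0.981, -0.0], [-0.0, 0.0, -1.0]] F [-0.5 -0.5  0.4] op 0.361
1 [242 302] pred top short/long [np.float64(291.2), np.float64(289.4)] pred bottom 316.8 seen top,bottom 290 316
2 [262 283] pred top short/long [np.float64(272.2), np.float64(270.4)] pred bottom 297.2 seen top,bottom 273 296
3 [280 265] pred top short/long [np.float64(254.5), np.float64(252.7)] pred bottom 279.0 seen top,bottom 252 278
[236 275]
```

View pics/s2c.png

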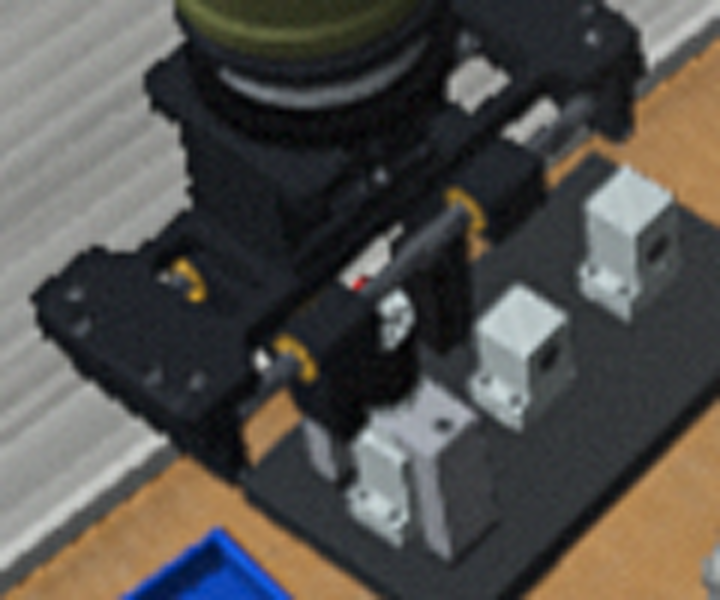

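The gauge stands upright over block 1. The spring relief of about 1.3 N with the legs 4 mm up suggests a long block. Next I'll regrip, lift and move to block 2.

{"api": "carry_out", "payload": {
  "motion": [
    [[0,0,0,0,0,0,10],[0,0,0,0,0,0,10],[0,0,0,0,0,0,10],[0,0,-10,0,0,0,10],[0,0,-20,0,0,0,10],[0,0,-20,0,0,0,10],[0,0,0,0,0,0,10],[0,0,0,0,0,0,10]]
  ]
}}

```text
clock: 28.3
tool_pos: [0.5626, 0.138, 0.1597]
eef_rot: [0.995, -0.097, -0.0, 0.0]
contact_force: [-1.9, -1.1, -3.0]
opening: 0.265
```

Run:
```python
from h import *
go(.5522,.0804,.12,-11.2)
```

```text
t 28.3 pos [0.5626 0.138  0.1597] rot [[0.981, -0.194, -0.0], [-0.194, -0.981, -0.0], [-0.0, 0.0, -1.0]] F [-1.9 -1.1 -3. ] op 0.265
yaw -11.19 az 0.0002 shift after turn [ 1.  58.5 39.7] tilt [-2.e-04  2.e-04 -1.e+00]
```

{"api": "carry_out", "payload": {
  "motion": [
    [[0,15,0,0,0,0,10],[1,20,0,0,0,0,10],[0,15,0,0,0,0,10],[0,8.5,0,0,0,0,10],[0,0,18,0,0,0,10],[0,0,16,0,0,0,10],[0,0,6,0,0,0,10],[0,0,0,0,0,0,10]]
  ]
}}

```text
clock: 29.1
tool_pos: [0.5518, 0.0804, 0.1188]
eef_rot: [0.995, -0.097, -0.001, 0.0]
contact_force: [0.2, -0.2, -3.8]
opening: 0.264
```

{"api": "carry_out", "payload": {
  "motion": [
    [[0,0,3,0,0,0,10],[0,0,2,0,0,0,10],[0,0,0,0,0,0,10],[0,0,0,0,0,0,10],[0,0,0,0,0,0,10]]
  ]
}}

```text
clock: 29.6
tool_pos: [0.5527, 0.0806, 0.115]
eef_rot: [0.995, -0.097, 0.0, -0.0]
contact_force: [0.9, 0.3, -4.3]
opening: 0.265
```

{"api": "carry_out", "payload": {
  "motion": [
    [[0,0,2,0,0,0,10],[0,0,2,0,0,0,10],[0,0,0,0,0,0,10],[0,0,0,0,0,0,10]]
  ]
}}

```text
clock: 30.0
tool_pos: [0.5527, 0.0806, 0.1107]
eef_rot: [0.995, -0.097, 0.0, -0.0]
contact_force: [-0.5, 0.4, -2.6]
opening: 0.262
```

{"api": "carry_out", "payload": {
  "motion": [
    [[0,0,1,0,0,0,10],[0,0,0,0,0,0,10],[0,0,0,0,0,0,10]]
  ]
}}

```text
clock: 30.3
tool_pos: [0.5527, 0.0807, 0.1098]
eef_rot: [0.995, -0.097, 0.0, -0.0]
contact_force: [0.3, 1.0, -3.3]
opening: 0.266
```

{"api": "carry_out", "payload": {
  "motion": [
    [[0,0,0.7,0,0,0,10],[0,0,0,0,0,0,10],[0,0,0,0,0,0,10]]
  ]
}}

```text
clock: 30.6
tool_pos: [0.5529, 0.0807, 0.1096]
eef_rot: [0.995, -0.097, 0.0, -0.0]
contact_force: [-0.1, 0.3, 4.9]
opening: 0.262
```

{"api": "carry_out", "payload": {
  "motion": [
    [[0,0,0.7,0,0,0,10],[0,0,0,0,0,0,10],[0,0,0,0,0,0,10]]
  ]
}}

```text
clock: 30.9
tool_pos: [0.5529, 0.0808, 0.1095]
eef_rot: [0.995, -0.097, 0.001, -0.0]
contact_force: [-1.8, 0.6, 10.6]
opening: 0.262
```

Seated. I'll release, settle, regrip and go to block 3.

{"api": "carry_out", "payload": {
  "motion": [
    [[0,0,-1,0,0,0,36],[0,0,0,0,0,0,36],[0,0,0,0,0,0,36],[0,0,0,0,0,0,36],[0,0,0,0,0,0,36],[0,0,0,0,0,0,36]]
  ]
}}

```text
clock: 31.5
tool_pos: [0.5524, 0.0805, 0.1091]
eef_rot: [0.995, -0.097, -0.0, 0.0]
contact_force: [-0.7, -0.6, -0.1]
opening: 0.356
```

{"api": "carry_out", "payload": {
  "motion": [
    [[0,0,0,0,0,0,10],[0,0,0,0,0,0,10],[0,0,0,0,0,0,10],[0,0,-10,0,0,0,10],[0,0,-20,0,0,0,10],[0,0,-20,0,0,0,10],[0,0,0,0,0,0,10],[0,0,0,0,0,0,10]]
  ]
}}

```text
clock: 32.3
tool_pos: [0.5523, 0.0805, 0.1593]
eef_rot: [0.995, -0.097, 0.0, 0.0]
contact_force: [-0.7, -0.2, -4.6]
opening: 0.264
```

Run:
```python
from h import *
go(.5433,.024,.12,-11.2)
```

```text
t 32.3 pos [0.5523 0.0805 0.1593] rot [[0.981, -0.194, -0.0], [-0.194, -0.981, -0.0], [0.0, 0.0, -1.0]] F [-0.7 -0.2 -4.6] op 0.264
yaw -11.19 az 0.0002 shift after turn [ 2.2 57.1 39.3] tilt [ 0.e+00  2.e-04 -1.e+00]
```

{"api": "carry_out", "payload": {
  "motion": [
    [[1,15,0,0,0,0,10],[1,20,0,0,0,0,10],[0,15,0,0,0,0,10],[0,7,0,0,0,0,10],[0,0,18,0,0,0,10],[0,0,16,0,0,0,10],[0,0,6,0,0,0,10],[0,0,0,0,0,0,10]]
  ]
}}

```text
clock: 33.1
tool_pos: [0.5428, 0.0243, 0.1185]
eef_rot: [0.995, -0.097, -0.001, 0.0]
contact_force: [-0.4, 0.3, -3.3]
opening: 0.266
```

{"api": "carry_out", "payload": {
  "motion": [
    [[0,0,3,0,0,0,10],[0,0,2,0,0,0,10],[0,0,0,0,0,0,10],[0,0,0,0,0,0,10],[0,0,0,0,0,0,10]]
  ]
}}

```text
clock: 33.6
tool_pos: [0.5437, 0.0244, 0.1146]
eef_rot: [0.995, -0.097, 0.0, -0.0]
contact_force: [-1.1, 0.6, -3.3]
opening: 0.262
```

{"api": "carry_out", "payload": {
  "motion": [
    [[0,0,2,0,0,0,10],[0,0,1.5,0,0,0,10],[0,0,0,0,0,0,10],[0,0,0,0,0,0,10]]
  ]
}}

```text
clock: 34.0
tool_pos: [0.5436, 0.0244, 0.1108]
eef_rot: [0.995, -0.097, 0.0, -0.0]
contact_force: [0.1, 0.9, -1.9]
opening: 0.264
```

{"api": "carry_out", "payload": {
  "motion": [
    [[0,0,0.7,0,0,0,10],[0,0,0,0,0,0,10],[0,0,0,0,0,0,10]]
  ]
}}

```text
clock: 34.3
tool_pos: [0.5435, 0.0243, 0.1102]
eef_rot: [0.995, -0.097, 0.0, -0.0]
contact_force: [-0.8, 0.6, -2.3]
opening: 0.263
```

{"api": "carry_out", "payload": {
  "motion": [
    [[0,0,0.7,0,0,0,10],[0,0,0,0,0,0,10],[0,0,0,0,0,0,10]]
  ]
}}

```text
clock: 34.6
tool_pos: [0.5435, 0.0243, 0.1094]
eef_rot: [0.995, -0.097, 0.0, -0.0]
contact_force: [0.5, -0.0, -2.4]
opening: 0.261
```

{"api": "carry_out", "payload": {
  "motion": [
    [[0,0,0.7,0,0,0,10],[0,0,0,0,0,0,10],[0,0,0,0,0,0,10]]
  ]
}}

```text
clock: 34.9
tool_pos: [0.5437, 0.0243, 0.1092]
eef_rot: [0.995, -0.097, 0.0, -0.0]
contact_force: [-0.6, 1.0, 5.1]
opening: 0.263
```

{"api": "carry_out", "payload": {
  "motion": [
    [[0,0,-1,0,0,0,36],[0,0,0,0,0,0,36],[0,0,0,0,0,0,36],[0,0,0,0,0,0,36],[0,0,0,0,0,0,36],[0,0,0,0,0,0,36]]
  ]
}}

```text
clock: 35.5
tool_pos: [0.5434, 0.0242, 0.1096]
eef_rot: [0.995, -0.097, -0.0, 0.0]
contact_force: [-0.5, -0.1, 0.0]
opening: 0.361
```

{"api": "carry_out", "payload": {
  "motion": [
    [[0,0,0,0,0,0,10],[0,0,0,0,0,0,10],[0,0,0,0,0,0,10],[0,0,-15,0,0,0,10],[0,0,-30,0,0,0,10],[0,0,-35,0,0,0,10],[0,0,-30,0,0,0,10],[0,0,0,0,0,0,10]]
  ]
}}

```text
clock: 36.3
tool_pos: [0.5454, 0.0242, 0.2229]
eef_rot: [0.995, -0.098, 0.003, -0.001]
contact_force: [1.0, 0.3, -3.2]
opening: 0.265
```

Run:
```python
from h import *
go(.4660,-.318,.12,-4.5)
```

```text
t 36.3 pos [0.5454 0.0242 0.2229] rot [[0.981, -0.194, 0.007], [-0.194, -0.981, 0.0], [0.007, -0.002, -1.0]] F [ 1.   0.3 -3.2] op 0.265
yaw -11.2 az -0.117 shift after turn [-52.4 347.4 102.9] tilt [ 0.0067 -0.0018 -1.    ]
```

{"api": "carry_out", "payload": {
  "motion": [
    [[0,0,0,0,0,-0.117,10],[-6,30,0,0,0,0,10],[-6,38,0,0,0,0,10],[-6,38,0,0,0,0,10],[-6,38,0,0,0,0,10],[-6,38,0,0,0,0,10],[-6,38,0,0,0,0,10],[-6,38,0,0,0,0,10]]
  ]
}}

```text
clock: 37.1
tool_pos: [0.4797, -0.2306, 0.218]
eef_rot: [0.999, -0.039, -0.002, -0.001]
contact_force: [1.0, -0.5, -4.4]
opening: 0.265
```

{"api": "carry_out", "payload": {
  "motion": [
    [[-6,38,0,0,0,0,10],[-4,37,0,0,0,0,10],[0,14,10,0,0,0,10],[0,0,30,0,0,0,10],[0,0,30,0,0,0,10],[0,0,25,0,0,0,10],[0,0,15,0,0,0,10],[0,0,0,0,0,0,10]]
  ]
}}

```text
clock: 37.9
tool_pos: [0.4624, -0.3154, 0.1061]
eef_rot: [0.999, -0.039, -0.003, -0.002]
contact_force: [-0.4, -0.2, -3.5]
opening: 0.261
```

{"api": "carry_out", "payload": {
  "motion": [
    [[0,0,5,0,0,0,10],[0,0,3,0,0,0,10],[0,0,0,0,0,0,10],[0,0,0,0,0,0,10]]
  ]
}}

```text
clock: 38.3
tool_pos: [0.4648, -0.3178, 0.1023]
eef_rot: [0.999, -0.039, 0.0, 0.0]
contact_force: [-0.6, -0.4, -2.9]
opening: 0.262
```

Legs are about 12 mm up. I'll lower the rest.

{"api": "carry_out", "payload": {
  "motion": [
    [[0,0,5,0,0,0,10],[0,0,4,0,0,0,10],[0,0,2,0,0,0,10],[0,0,0,0,0,0,10],[0,0,0,0,0,0,10]]
  ]
}}

```text
clock: 38.8
tool_pos: [0.4645, -0.3176, 0.0906]
eef_rot: [0.999, -0.039, -0.0, -0.0]
contact_force: [0.4, 0.5, -3.6]
opening: 0.261
```

{"api": "carry_out", "payload": {
  "motion": [
    [[0,0,1,0,0,0,10],[0,0,0,0,0,0,10],[0,0,0,0,0,0,10]]
  ]
}}

```text
clock: 39.1
tool_pos: [0.4645, -0.3176, 0.0898]
eef_rot: [0.999, -0.039, 0.0, 0.0]
contact_force: [-0.2, 0.1, -4.4]
opening: 0.265
```

{"api": "carry_out", "payload": {
  "motion": [
    [[0,0,0.7,0,0,0,10],[0,0,0,0,0,0,10],[0,0,0,0,0,0,50],[0,0,0,0,0,0,50],[0,0,0,0,0,0,50],[0,0,-20,0,0,0,50],[0,0,-35,0,0,0,50],[0,0,-35,0,0,0,50]]
  ]
}}

```text
clock: 39.9
tool_pos: [0.4641, -0.3174, 0.1796]
eef_rot: [0.999, -0.039, -0.001, -0.0]
contact_force: [0.7, -0.3, 0.5]
opening: 0.501
```

Run:
```python
from h import *
go(.4966,-.0978,.14,-13.8)
```

```text
t 39.9 pos [ 0.4641 -0.3174  0.1796] rot [[0.997, -0.078, -0.001], [-0.078, -0.997, 0.001], [-0.001, -0.001, -1.0]] F [ 0.7 -0.3  0.5] op 0.501
yaw -4.48 az 0.1627 shift after turn [ -20.8 -221.    39.6] tilt [-1.3e-03 -6.0e-04 -1.0e+00]
```

{"api": "carry_out", "payload": {
  "motion": [
    [[0,0,0,0,0,0.08,45],[0,0,0,0,0,0.0827,45],[-3,-31,0,0,0,0,45],[-3,-38,0,0,0,0,45],[-4,-38,0,0,0,0,45],[-4,-38,0,0,0,0,45],[-4,-38,0,0,0,0,45],[-3,-38,0,0,0,0,45]]
  ]
}}

```text
clock: 40.7
tool_pos: [0.4969, -0.0965, 0.1791]
eef_rot: [0.993, -0.12, 0.0, 0.0]
contact_force: [0.1, -0.6, 0.6]
opening: 0.451
```

{"api": "carry_out", "payload": {
  "motion": [
    [[0,0,20,0,0,0,45],[0,0,20,0,0,0,45],[0,0,0,0,0,0,45],[0,0,0,0,0,0,45]]
  ]
}}

```text
clock: 41.1
tool_pos: [0.4968, -0.0982, 0.1391]
eef_rot: [0.993, -0.12, -0.0, 0.0]
contact_force: [0.5, 0.2, -0.3]
opening: 0.451
```

Run:
```python
from h import *
go(.4966,-.0978,.077,-13.8)
```

```text
t 41.1 pos [ 0.4968 -0.0982  0.1391] rot [[0.971, -0.239, -0.0], [-0.239, -0.971, -0.0], [-0.0, 0.0, -1.0]] F [ 0.5  0.2 -0.3] op 0.451
yaw -13.83 az -0.0004 shift after turn [-0.3 -0.4 62.1] tilt [-4.e-04  3.e-04 -1.e+00]
```

{"api": "carry_out", "payload": {
  "motion": [
    [[0,0,20,0,0,0,45],[0,0,25,0,0,0,45],[0,0,16,0,0,0,45],[0,0,0,0,0,0,10],[0,0,0,0,0,0,10],[0,0,0,0,0,0,10],[0,0,0,0,0,0,10],[0,0,0,0,0,0,10]]
  ]
}}

```text
clock: 41.9
tool_pos: [0.4976, -0.0983, 0.0791]
eef_rot: [0.993, -0.12, 0.001, 0.0]
contact_force: [0.4, 0.5, 6.0]
opening: 0.242
```

{"api": "carry_out", "payload": {
  "motion": [
    [[0,6,0,0,0,0,10],[0,7,0,0,0,0,10],[0,7,0,0,0,0,10],[0,7,0,0,0,0,10],[0,5,0,0,0,0,10],[0,4,0,0,0,0,10],[0,0,0,0,0,0,10],[0,0,0,0,0,0,10]]
  ]
}}

```text
clock: 42.7
tool_pos: [0.4892, -0.1319, 0.0791]
eef_rot: [0.993, -0.12, 0.001, -0.001]
contact_force: [0.5, 2.9, 7.3]
opening: 0.24
```

{"api": "carry_out", "payload": {
  "motion": [
    [[0,1,0,0,0,0,10],[0,1,0,0,0,0,10],[0,0,0,0,0,0,10]]
  ]
}}

```text
clock: 43.0
tool_pos: [0.4889, -0.133, 0.0791]
eef_rot: [0.993, -0.119, 0.001, -0.001]
contact_force: [0.9, 4.7, 6.9]
opening: 0.239
```

{"api": "carry_out", "payload": {
  "motion": [
    [[0,1,0,0,0,0,10],[0,1,0,0,0,0,10],[0,0,0,0,0,0,10],[0,0,0,0,0,0,10]]
  ]
}}

```text
clock: 43.4
tool_pos: [0.4886, -0.1344, 0.0791]
eef_rot: [0.993, -0.119, 0.001, -0.001]
contact_force: [0.0, 5.1, 7.5]
opening: 0.241
```

{"api": "carry_out", "payload": {
  "motion": [
    [[0,1,0,0,0,0,10],[0,0,0,0,0,0,10],[0,0,0,0,0,0,10]]
  ]
}}

```text
clock: 43.7
tool_pos: [0.4886, -0.1345, 0.0791]
eef_rot: [0.993, -0.118, 0.001, -0.002]
contact_force: [1.8, 7.0, 7.3]
opening: 0.238
```

{"api": "carry_out", "payload": {
  "motion": [
    [[0,0,0,0,0,0,42],[0,0,0,0,0,0,42],[0,0,0,0,0,0,42],[0,0,-20,0,0,0,42],[0,0,-35,0,0,0,42],[0,0,-20,0,0,0,42],[0,0,0,0,0,0,42]]
  ]
}}

```text
clock: 44.4
tool_pos: [0.4883, -0.1388, 0.1553]
eef_rot: [0.993, -0.121, 0.002, 0.001]
contact_force: [-0.0, 0.7, -0.3]
opening: 0.419
```

```bash
cat > trays.py <<'E'
from h import *
def trays(t):
    hsv=cv2.cvtColor(t['pixels'],cv2.COLOR_RGB2HSV); o={}
    for n,lo,hi in [('orange',(5,150,80),(20,255,255)),('blue',(100,130,50),(125,255,255))]:
        m=cv2.inRange(hsv,lo,hi); m[:,240:]=0; m[:100]=0; m[260:]=0
        c=max(cv2.findContours(m,0,cv2.CHAIN_APPROX_NONE)[0],key=cv2.contourArea)
        p=np.array([ray(t,*q[0],.02)[:2]*1000 for q in c],np.float32); (c,sz,a)=cv2.minAreaRect(p)
        yaw=a if sz[0]>sz[1] else a-90
        print(n,np.round(c,1),np.round(sz,1),'yaw',round((yaw+90)%180-90,1))
E
python3 - <<'E'
from trays import *
t=snap('top','t3.png'); trays(t); go(.5615,.1383,.135,-9.7)
w=snap('wrist','w8.png')
cv2.imwrite('pics/c8.png',np.vstack([cv2.resize(t['pixels'][130:280,140:480],(680,300)),cv2.resize(w['pixels'][60:330,100:540],(440,270))[:, :440] if 0 else cv2.copyMakeBorder(w['pixels'][60:330,100:540],0,0,0,240,cv2.BORDER_CONSTANT)])[:,:,::-1])
E
```

```text
orange [546.6 634.2] [143.  205.4] yaw -14.6
blue [555.2 200. ] [ 58.4 120.2] yaw -10.1
t 44.45 pos [ 0.4875 -0.1384  0.1539] rot [[0.971, -0.239, 0.002], [-0.239, -0.971, -0.001], [0.002, 0.0, -1.0]] F [ 0.6  0.7 -0.2] op 0.417
yaw -13.85 az -0.0724 shift after turn [  26.3 -285.3   18.9] tilt [ 2.5e-03  4.0e-04 -1.0e+00]
```

View pics/c8.png

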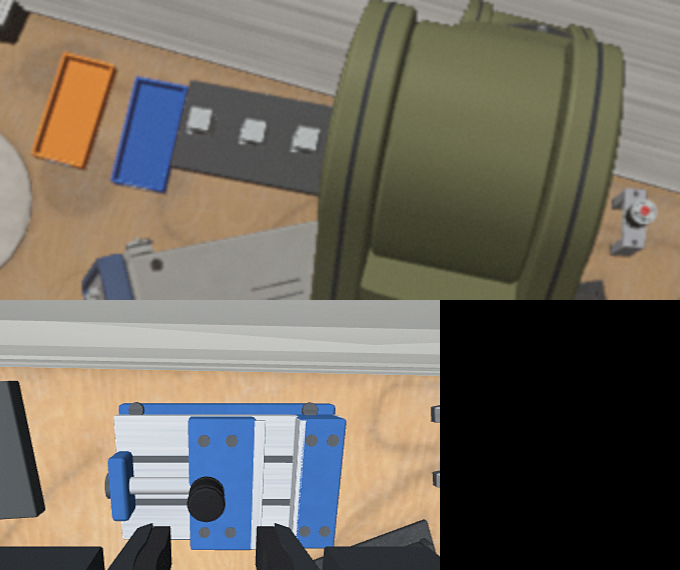

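The blue tray was knocked against the plate and now sits at about (0.555, 0.200), yaw -10°. The orange tray hasn't moved. The vise shows closed at crop px (264–296, 480), and the gauge is upright at (640,212). Next is block 1.

{"api": "carry_out", "payload": {
  "motion": [
    [[0,0,0,0,0,-0.0724,42],[3,-30,0,0,0,0,42],[3,-37,0,0,0,0,42],[3,-37,0,0,0,0,42],[4,-37,0,0,0,0,42],[4,-37,0,0,0,0,42],[4,-37,0,0,0,0,42],[4,-37,0,0,0,0,42]]
  ]
}}

```text
clock: 45.3
tool_pos: [0.5533, 0.1076, 0.1513]
eef_rot: [0.996, -0.084, -0.001, 0.001]
contact_force: [-0.4, 1.0, -0.2]
opening: 0.423
```

{"api": "carry_out", "payload": {
  "motion": [
    [[2,-33,0,0,0,0,42],[0,0,15,0,0,0,42],[0,0,15,0,0,0,42],[0,0,0,0,0,0,42],[0,0,0,0,0,0,42]]
  ]
}}

```text
clock: 45.8
tool_pos: [0.5608, 0.138, 0.122]
eef_rot: [0.996, -0.084, -0.001, 0.001]
contact_force: [0.5, -0.6, 1.4]
opening: 0.422
```

Run:
```python
from h import *
go(.5620,.1383,.0645,-9.7)
w=snap('wrist','w9.png')
a=np.radians(-9.7); X=np.array([np.cos(a),np.sin(a)]);Y=np.array([-X[1],X[0]])
for n,p in enumerate([(.5620,.1383),(.5518,.0804),(.5429,.024)]):
  for H in (.036,.042):
    print(n+1,H,[proj(w,[*(np.array(p)+X*i/1000+Y*j/1000),.02+H]).round().astype(int).tolist() for i,j in [(11,11),(11,-11),(-11,-11),(-11,11)]])
```

```text
t 45.8 pos [0.5608 0.138  0.122 ] rot [[0.986, -0.168, -0.002], [-0.168, -0.986, -0.001], [-0.002, 0.002, -1.0]] F [ 0.5 -0.6  1.4] op 0.422
yaw -9.68 az 0.0003 shift after turn [ 1.2 -0.5 57.5] tilt [-0.002   0.0015 -1.    ]
1 0.036 [[291, 249], [331, 249], [331, 286], [292, 286]]
1 0.042 [[290, 252], [332, 252], [331, 290], [291, 290]]
2 0.036 [[399, 249], [439, 249], [435, 287], [396, 287]]
2 0.042 [[401, 253], [443, 253], [439, 291], [399, 291]]
3 0.036 [[503, 248], [544, 248], [537, 285], [498, 285]]
3 0.042 [[509, 251], [550, 251], [543, 290], [503, 290]]
```

View pics/w9.png

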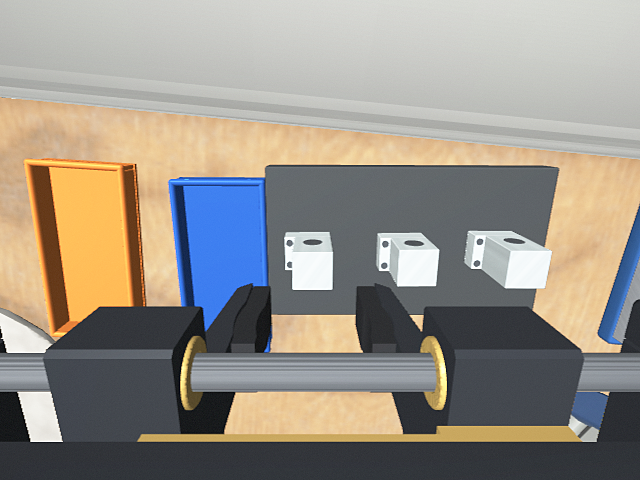

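In this view, block 2's top face (390–438, bottom 286) matches short, block 3's right edge at 550 matches long, and block 1's bottom at about 290 suggests long. I'll check that numerically.

Run:
```python
from h import *
im=cv2.imread('pics/w9.png'); g=cv2.cvtColor(im,cv2.COLOR_BGR2GRAY).astype(float)
for n,(u0,u1) in enumerate([(275,350),(375,455),(462,565)]):
    rows=g[265:281,u0:u1].mean(0); d=np.diff(rows)
    l=u0+d.argmax(); rr=u0+d.argmin()
    cu=(l+rr)//2
    col=g[235:300,rr-20:rr-6].mean(1); e=np.diff(col); j=np.argsort(e)[:1]; k=np.argsort(-np.abs(e))[:6]
    print(n+1,'left edge',l,'right',rr,'w',rr-l,'bottom',235+j, 'edges',sorted((235+k).tolist()))
```

```text
1 left edge 291 right 332 w 41 bottom [289] edges [238, 239, 243, 244, 251, 289]
2 left edge 397 right 436 w 39 bottom [285] edges [240, 244, 245, 249, 285, 286]
3 left edge 506 right 546 w 40 bottom [288] edges [239, 241, 242, 250, 287, 288]
```

The readings agree: block 1 is long, block 2 short and block 3 long. I'll pick block 1.

{"api": "carry_out", "payload": {
  "motion": [
    [[0.5,0,20,0,0,0,42],[0,0,20,0,0,0,42],[0,0,17,0,0,0,42],[0,0,0,0,0,0,10],[0,0,0,0,0,0,10],[0,0,0,0,0,0,10],[0,0,0,0,0,0,10],[0,0,0,0,0,0,10]]
  ],
  "squeeze": 20
}}

```text
clock: 46.65
tool_pos: [0.5623, 0.1386, 0.0667]
eef_rot: [0.996, -0.084, 0.001, -0.0]
contact_force: [-0.4, 0.5, -0.4]
opening: 0.248
```

{"api": "carry_out", "payload": {
  "motion": [
    [[0,0,-15,0,0,0,10],[0,0,-20,0,0,0,10],[0,0,-15,0,0,0,10],[0,0,0,0,0,0,10],[0,0,0,0,0,0,10]]
  ]
}}

```text
clock: 47.15
tool_pos: [0.5621, 0.1387, 0.1166]
eef_rot: [0.996, -0.084, 0.0, -0.0]
contact_force: [-0.3, 1.2, -1.1]
opening: 0.248
```

Run:
```python
from h import *
w=snap('wrist'); hsv=cv2.cvtColor(w['pixels'],cv2.COLOR_RGB2HSV); m=cv2.inRange(hsv,(100,130,50),(125,255,255)); m[:,290:]=0;m[300:]=0
e=np.argwhere(m>0); v0=e[:,0].min(); print('far edge row',v0)
for v in (v0+2,v0+20,v0+40):
    c=e[e[:,0]==v][:,1]; print([ray(w,u,v,.02)[:2].round(4).tolist() for u in (c.min(),c.max())])
go(.5791,.1893,.10,-10.1)
```

```text
far edge row 180
[[0.62, 0.212], [0.6111, 0.1593]]
[[0.6102, 0.2192], [0.6004, 0.1615]]
[[0.5979, 0.2214], [0.588, 0.1634]]
t 47.2 pos [0.5617 0.1386 0.1159] rot [[0.986, -0.168, -0.0], [-0.168, -0.986, -0.0], [-0.0, 0.0, -1.0]] F [-0.5  0.1 -1.1] op 0.249
yaw -9.64 az 0.008 shift after turn [  8.3 -53.   15.9] tilt [-3.e-04  2.e-04 -1.e+00]
```

{"api": "carry_out", "payload": {
  "motion": [
    [[3,-15,0,0,0,0.008,10],[4,-20,0,0,0,0,10],[3,-19,0,0,0,0,10],[0,0,20,0,0,0,10],[0,0,20,0,0,0,10],[0,0,15,0,0,0,10],[0,0,8,0,0,0,10],[0,0,0,0,0,0,10]]
  ]
}}

```text
clock: 48.0
tool_pos: [0.5804, 0.1901, 0.0516]
eef_rot: [0.996, -0.088, -0.001, 0.0]
contact_force: [-0.8, -0.8, -0.3]
opening: 0.243
```

Run:
```python
from h import *
go(.581,.190,.0505,-10.1)
```

```text
t 48.0 pos [0.5804 0.1901 0.0516] rot [[0.984, -0.175, -0.002], [-0.175, -0.984, -0.001], [-0.002, 0.001, -1.0]] F [-0.8 -0.8 -0.3] op 0.243
yaw -10.11 az -0.0001 shift after turn [ 0.6 -0.   1.1] tilt [-0.0022  0.0011 -1.    ]
```

{"api": "carry_out", "payload": {
  "motion": [
    [[0,0,1,0,0,0,10],[0,0,0,0,0,0,42],[0,0,0,0,0,0,42],[0,0,0,0,0,0,42],[0,0,-20,0,0,0,42],[0,0,-35,0,0,0,42],[0,0,-25,0,0,0,42],[0,0,0,0,0,0,42]]
  ]
}}

```text
clock: 48.8
tool_pos: [0.5837, 0.1906, 0.1359]
eef_rot: [0.996, -0.088, 0.003, -0.001]
contact_force: [0.5, -0.5, -0.5]
opening: 0.417
```

Run:
```python
from h import *
go(.5434,.024,.110,-9.7)
```

```text
t 48.8 pos [0.5837 0.1906 0.1359] rot [[0.984, -0.176, 0.007], [-0.176, -0.984, 0.002], [0.007, -0.004, -1.0]] F [ 0.5 -0.5 -0.5] op 0.417
yaw -10.13 az -0.0075 shift after turn [-11.6 171.   25.9] tilt [ 0.0067 -0.0035 -1.    ]
```

{"api": "carry_out", "payload": {
  "motion": [
    [[-2,25,0,0,0,-0.0075,42],[-2,37,0,0,0,0,42],[-2,37,0,0,0,0,42],[-2,37,0,0,0,0,42],[-1,35,0,0,0,0,42],[0,0,15,0,0,0,42],[0,0,0,0,0,0,42],[0,0,0,0,0,0,42]]
  ]
}}

```text
clock: 49.6
tool_pos: [0.5431, 0.0239, 0.1166]
eef_rot: [0.996, -0.084, -0.001, -0.0]
contact_force: [0.1, 0.6, -0.1]
opening: 0.421
```

Run:
```python
from h import *
go(.5434,.024,.066,-9.7)
```

```text
t 49.6 pos [0.5431 0.0239 0.1166] rot [[0.986, -0.167, -0.001], [-0.167, -0.986, 0.001], [-0.001, -0.001, -1.0]] F [ 0.1  0.6 -0.1] op 0.421
yaw -9.62 az 0.0014 shift after turn [ 0.3 -0.1 50.6] tilt [-1.1e-03 -6.0e-04 -1.0e+00]
```

{"api": "carry_out", "payload": {
  "motion": [
    [[0,0,18,0,0,0,42],[0,0,18,0,0,0,42],[0,0,14,0,0,0,42],[0,0,0,0,0,0,10],[0,0,0,0,0,0,10],[0,0,0,0,0,0,10],[0,0,0,0,0,0,10],[0,0,0,0,0,0,10]]
  ]
}}

```text
clock: 50.4
tool_pos: [0.5436, 0.023, 0.0676]
eef_rot: [0.996, -0.084, 0.0, -0.0]
contact_force: [-0.3, 0.3, 0.6]
opening: 0.245
```

{"api": "carry_out", "payload": {
  "motion": [
    [[0,0,-15,0,0,0,10],[0,0,-30,0,0,0,10],[0,0,-30,0,0,0,10],[0,0,0,0,0,0,10],[0,0,0,0,0,0,10]]
  ]
}}

```text
clock: 50.9
tool_pos: [0.5438, 0.023, 0.1433]
eef_rot: [0.996, -0.084, 0.001, -0.0]
contact_force: [0.1, -0.3, -0.5]
opening: 0.251
```

Run:
```python
from trays import *
trays(snap('top','t4.png')); go(.5279,.1997,.10,-10.1)
```

```text
orange [564.9 629.3] [141.9 168. ] yaw -14.9Traceback (most recent call last):
  File "<stdin>", line 2, in <module>
  File "trays.py", line 6, in trays
    c=max(cv2.findContours(m,0,cv2.CHAIN_APPROX_NONE)[0],key=cv2.contourArea)
ValueError: max() iterable argument is empty
```

Run:
```python
from h import *
go(.5279,.1997,.10,-10.1)
w=snap('wrist','w10.png')
```

```text
t 50.95 pos [0.5431 0.023  0.1424] rot [[0.986, -0.168, 0.0], [-0.168, -0.986, 0.0], [0.0, -0.0, -1.0]] F [-0.6 -0.5 -1.7] op 0.249
yaw -9.68 az 0.0074 shift after turn [ -45.9 -171.3   42.4] tilt [ 1.e-04 -1.e-04 -1.e+00]
```

View pics/w10.png

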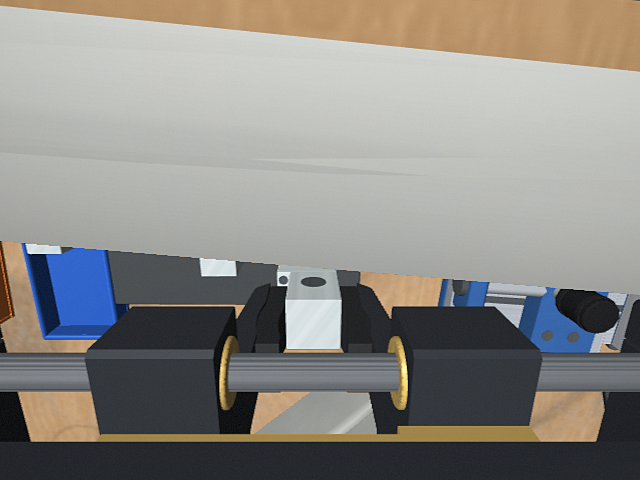

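The blue tray is still against the plate, near end at (48–120, 335), with block 1 in its far half. Block 3 is held.

{"api": "carry_out", "payload": {
  "motion": [
    [[-9,-25,0,0,0,0.0074,10],[-9,-37,0,0,0,0,10],[-9,-37,0,0,0,0,10],[-9,-37,0,0,0,0,10],[-9,-35,0,0,0,0,10],[0,0,20,0,0,0,10],[0,0,15,0,0,0,10],[0,0,0,0,0,0,10]]
  ]
}}

```text
clock: 51.8
tool_pos: [0.5267, 0.1989, 0.1043]
eef_rot: [0.996, -0.088, -0.003, 0.001]
contact_force: [-0.0, 0.6, -1.6]
opening: 0.247
```

Run:
```python
from h import *
go(.5279,.1997,.0515,-10.1); w=snap('wrist','w11.png')
hsv=cv2.cvtColor(w['pixels'],cv2.COLOR_RGB2HSV); m=cv2.inRange(hsv,(100,130,50),(125,255,255)); e=np.argwhere(m[:300]>0)
for v in (e[:,0].min()+8,240): 
    c=e[e[:,0]==v][:,1]; c=c[(c>150)&(c<420)]; print(v,[ray(w,u,v,.02)[:2].round(4).tolist() for u in (c.min(),c.max())])
```

```text
t 51.8 pos [0.5267 0.1989 0.1043] rot [[0.985, -0.175, -0.006], [-0.175, -0.985, -0.002], [-0.005, 0.003, -1.0]] F [-0.   0.6 -1.6] op 0.247
yaw -10.06 az 0.0008 shift after turn [ 1.1 -1.  52.8] tilt [-0.0051  0.0033 -1.    ]
108 [[0.6168, 0.2181], [0.6066, 0.1605]]
240 [[0.5442, 0.2312], [0.5339, 0.1733]]
```

View pics/w11.png

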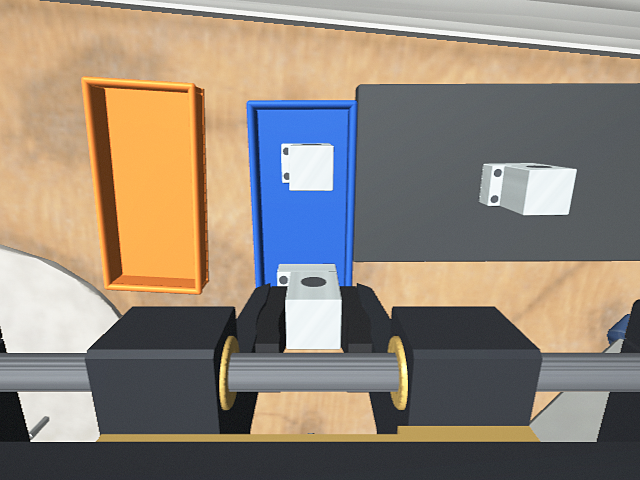

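Block 1 sits flat in the blue tray at (308,167). Block 3 hangs over the near half, and the empty orange tray spans (83,78)–(201,293).

{"api": "carry_out", "payload": {
  "motion": [
    [[0,-2,20,0,0,0,10],[0,0,18,0,0,0,10],[0,0,10,0,0,0,10],[0,0,3,0,0,0,10],[0,0,0,0,0,0,10],[0,0,0,0,0,0,10]]
  ]
}}

```text
clock: 52.45
tool_pos: [0.5297, 0.2012, 0.0567]
eef_rot: [0.996, -0.088, 0.001, -0.0]
contact_force: [0.5, 0.9, 0.3]
opening: 0.245
```

Run:
```python
from h import *
st()
w=snap('wrist'); hsv=cv2.cvtColor(w['pixels'],cv2.COLOR_RGB2HSV); m=cv2.inRange(hsv,(5,150,80),(20,255,255)); m[305:]=0; m[:,280:]=0
c=max(cv2.findContours(m,0,cv2.CHAIN_APPROX_NONE)[0],key=cv2.contourArea); p=np.array([ray(w,*q[0],.02)[:2]*1000 for q in c],np.float32); print(cv2.minAreaRect(p),cv2.boundingRect(c))
```

```text
t 52.45 pos [0.5297 0.2012 0.0567] rot [[0.984, -0.176, 0.001], [-0.176, -0.984, 0.0], [0.001, -0.0, -1.0]] F [0.5 0.9 0.3] op 0.245
((588.9010620117188, 280.7480163574219), (65.18743896484375, 105.1612548828125), 76.65404510498047) (20, 68, 170, 237)
```

{"api": "carry_out", "payload": {
  "motion": [
    [[0,0,3,0,0,0,10],[0,0,2,0,0,0,10],[0,0,0,0,0,0,42],[0,0,0,0,0,0,42],[0,0,0,0,0,0,42],[0,0,-20,0,0,0,42],[0,0,-35,0,0,0,42],[0,0,-25,0,0,0,42]]
  ]
}}

```text
clock: 53.3
tool_pos: [0.5295, 0.2012, 0.1325]
eef_rot: [0.996, -0.088, 0.0, -0.0]
contact_force: [-0.4, 1.2, 0.1]
opening: 0.422
```

Run:
```python
from h import *
go(.5526,.0806,.116,-9.7)
```

```text
t 53.3 pos [0.5295 0.2012 0.1325] rot [[0.984, -0.176, 0.001], [-0.176, -0.984, 0.0], [0.001, -0.0, -1.0]] F [-0.4  1.2  0.1] op 0.422
yaw -10.11 az -0.0072 shift after turn [ 43.1 115.   16.5] tilt [ 8.e-04 -3.e-04 -1.e+00]
```

{"api": "carry_out", "payload": {
  "motion": [
    [[7,20,0,0,0,-0.0072,42],[12,32,0,0,0,0,42],[12,32,0,0,0,0,42],[12,31,0,0,0,0,42],[0,0,16,0,0,0,42],[0,0,0,0,0,0,42],[0,0,0,0,0,0,42]]
  ]
}}

```text
clock: 54.0
tool_pos: [0.5517, 0.0814, 0.115]
eef_rot: [0.996, -0.084, -0.0, -0.0]
contact_force: [-0.1, -0.4, 0.6]
opening: 0.419
```

Run:
```python
from h import *
go(.5526,.0806,.066,-9.7)
```

```text
t 54.0 pos [0.5517 0.0814 0.115 ] rot [[0.986, -0.167, -0.001], [-0.167, -0.986, 0.001], [-0.001, -0.0, -1.0]] F [-0.1 -0.4  0.6] op 0.419
yaw -9.63 az 0.0012 shift after turn [ 1.   0.7 49. ] tilt [-9.e-04 -5.e-04 -1.e+00]
```

{"api": "carry_out", "payload": {
  "motion": [
    [[0,0.5,18,0,0,0,42],[0,0,18,0,0,0,42],[0,0,14,0,0,0,42],[0,0,0,0,0,0,10],[0,0,0,0,0,0,10],[0,0,0,0,0,0,10],[0,0,0,0,0,0,10],[0,0,0,0,0,0,10]]
  ]
}}

```text
clock: 54.8
tool_pos: [0.5523, 0.0801, 0.0655]
eef_rot: [0.996, -0.084, 0.0, -0.0]
contact_force: [0.2, -0.6, -0.2]
opening: 0.246
```

{"api": "carry_out", "payload": {
  "motion": [
    [[0,0,-15,0,0,0,10],[0,0,-30,0,0,0,10],[0,0,-30,0,0,0,10],[0,0,0,0,0,0,10],[0,0,0,0,0,0,10]]
  ]
}}

```text
clock: 55.3
tool_pos: [0.5523, 0.0802, 0.1412]
eef_rot: [0.996, -0.085, 0.001, -0.0]
contact_force: [-0.2, 0.1, -1.3]
opening: 0.25
```

Run:
```python
from h import *
go(.5773,.280,.12,-13.8)
```

```text
t 55.3 pos [0.5523 0.0802 0.1412] rot [[0.986, -0.168, 0.002], [-0.168, -0.986, 0.0], [0.002, -0.001, -1.0]] F [-0.2  0.1 -1.3] op 0.25
yaw -9.69 az 0.0716 shift after turn [ -23.4 -200.    21.2] tilt [ 1.8e-03 -7.0e-04 -1.0e+00]
```

{"api": "carry_out", "payload": {
  "motion": [
    [[0,0,0,0,0,0.0716,10],[-3,-25,0,0,0,0,10],[-4,-35,0,0,0,0,10],[-4,-35,0,0,0,0,10],[-4,-35,0,0,0,0,10],[-4,-35,0,0,0,0,10],[-4,-35,0,0,0,0,10],[0,0,20,0,0,0,10]]
  ]
}}

```text
clock: 56.1
tool_pos: [0.5775, 0.2884, 0.1205]
eef_rot: [0.993, -0.116, 0.001, -0.004]
contact_force: [0.5, 0.5, -1.3]
opening: 0.245
```

{"api": "carry_out", "payload": {
  "motion": [
    [[0,0,15,0,0,0,10],[0,0,0,0,0,0,10],[0,0,0,0,0,0,10]]
  ]
}}

```text
clock: 56.4
tool_pos: [0.577, 0.2778, 0.1042]
eef_rot: [0.993, -0.121, -0.001, 0.001]
contact_force: [0.7, 0.5, -0.3]
opening: 0.241
```

Run:
```python
from h import *
s=st(); w=snap('wrist','w12.png')
hsv=cv2.cvtColor(w['pixels'],cv2.COLOR_RGB2HSV); m=cv2.inRange(hsv,(5,150,80),(20,255,255)); e=np.argwhere(m>0)
for v in (180,200,220,235):
    c=e[(e[:,0]==v)][:,1]; c=c[(c>200)&(c<430)]; print(v,c.min(),c.max(),[ray(w,u,v,.02)[:2].round(4).tolist() for u in (c.min(),c.max())])
```

```text
t 56.4 pos [0.577  0.2778 0.1042] rot [[0.971, -0.24, -0.002], [-0.24, -0.971, -0.002], [-0.001, 0.003, -1.0]] F [ 0.7  0.5 -0.3] op 0.241
180 244 348 [[0.6323, 0.3038], [0.6181, 0.2466]]
200 246 348 [[0.6211, 0.306], [0.6069, 0.2491]]
220 247 347 [[0.6096, 0.3089], [0.5955, 0.2522]]
235 248 347 [[0.6008, 0.3109], [0.5867, 0.2541]]
```

View pics/w12.png

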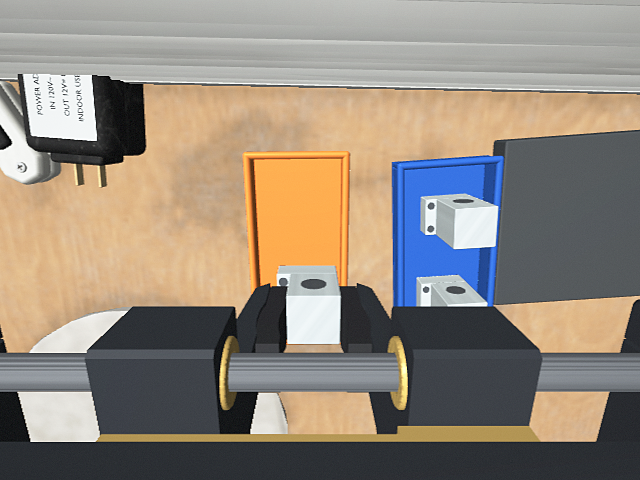

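Both long blocks are in the blue tray. The orange tray's centre line is about 5 mm to the left of the tool, so I'll shift and lower.

{"api": "carry_out", "payload": {
  "motion": [
    [[0,-5,15,0,0,0,10],[0,0,18,0,0,0,10],[0,0,12,0,0,0,10],[0,0,4,0,0,0,10],[0,0,0,0,0,0,10],[0,0,0,0,0,0,10]]
  ]
}}

```text
clock: 57.05
tool_pos: [0.579, 0.2847, 0.0565]
eef_rot: [0.993, -0.12, 0.0, -0.0]
contact_force: [0.1, 0.6, -0.8]
opening: 0.25
```

{"api": "carry_out", "payload": {
  "motion": [
    [[0,1,4,0,0,0,10],[0,0,3,0,0,0,10],[0,0,0,0,0,0,10],[0,0,0,0,0,0,42],[0,0,0,0,0,0,42],[0,0,0,0,0,0,42],[0,0,-20,0,0,0,42],[0,0,-30,0,0,0,42]]
  ]
}}

```text
clock: 57.85
tool_pos: [0.577, 0.2831, 0.098]
eef_rot: [0.993, -0.12, -0.002, 0.001]
contact_force: [0.6, -0.2, 0.7]
opening: 0.417
```

{"api": "carry_out", "payload": {
  "motion": [
    [[-10,0,-40,0,0,0,42],[-15,0,-40,0,0,0,42],[-15,0,-40,0,0,0,42],[0,0,0,0,0,0,42],[0,0,0,0,0,0,42]]
  ]
}}

```text
clock: 58.35
tool_pos: [0.5396, 0.2937, 0.2201]
eef_rot: [0.993, -0.12, 0.001, -0.001]
contact_force: [-0.1, 0.7, -0.5]
opening: 0.417
```

Run:
```python
from h import *
st(); t=snap('top'); s=snap('scene'); w=snap('wrist')
a=cv2.resize(t['pixels'][130:290,130:490],(720,320)); b=cv2.resize(s['pixels'][140:420,60:480],(420,280)); c=cv2.resize(w['pixels'],(372,279))[:, :300]
b=np.hstack([b,cv2.copyMakeBorder(c,0,1,0,0,cv2.BORDER_CONSTANT)])
cv2.imwrite('pics/fin.png',np.vstack([a,b])[:,:,::-1])
```

```text
t 58.35 pos [0.5396 0.2937 0.2201] rot [[0.971, -0.238, 0.002], [-0.238, -0.971, 0.001], [0.002, -0.002, -1.0]] F [-0.1  0.7 -0.5] op 0.417
```

View pics/fin.png

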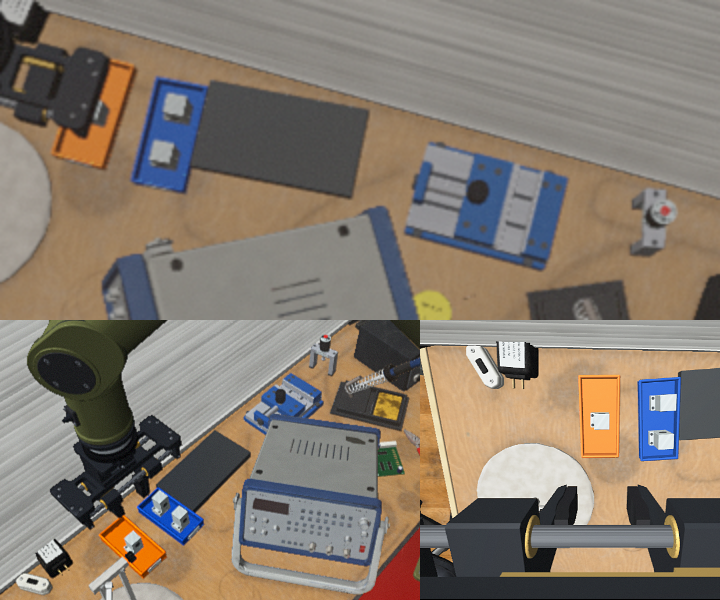

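Everything is in place. The knob is back at top px (369,225.5), against (369,226) at the start, the gauge is upright on the bench, and each block is in its tray.

```bash
python3 -c "
from h import *
ticket.finish_job(); st()"
```

```text
the job is handed in; nothing more can be done
the job is handed in; nothing more can be done
```

I handed the job in at about 58 s. The three blocks were stood on the plate and gauged in vise order: first long, second short, third long. I released the gauge to rest freely over each one. The two long blocks are in the blue tray and the short one is in the orange tray. The gauge is back on the bench, standing upright over nothing, and the vise is shut.

- **Last pictures:** They show all the blocks upright in their trays, the plate empty, and the vise knob back at its starting pixel. The jaw also met a stop when I pushed it shut. The braid was only partly in view in them, and I saw no sign of it being moved.
- **Tray knocked:** The blue tray was moved against the plate while the robot was away, so I found it again before using it.
- **Long or short:** I could not read the gauge directly. I judged the heights from the wrist camera, backed by spring-force changes seen while lowering the gauge. The wrist view was clear. The force signal was noisy (about ±1 N) and the scene camera was unclear for block 1, but neither contradicted the wrist view.
- **Failed checks:** One tray measurement was blocked by the arm, and one wrist picture was taken from inside the blinds. I used other views instead. I viewed 17 pictures against the budget of 14, which is one past the allowed margin.

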